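# Reload the jewellery kit tray

## Task

Make the jewellery kit tray complete again: stand a spare bead pot rim-down, fully seated, in every empty pocket, and lay the red pliers flat in the red bay and the green side cutters flat in the green bay, both lengthwise with their jaws pointing to the tray's yellow end. Leave the pots already in the tray where they stand and do not push the glass, bottle or tin about; a pot left over stays on the table beside the tray.

Things in the scene. Friction and masses are not known exactly. Their poses are not given: they have to be found in the camera images.
- tray: Fixed black kit tray with a grey foam insert, 175 (x) x 318 (y) mm, 20 mm high; inner floor 6 mm above the table, all foam walls end 20 mm above the table. Origin: centre of its underside. Its +y end carries a YELLOW strip. Along its +x side lie four square pockets, along its -x side two tool bays.
- mat: Fixed place mat with a pale pebble print, 280 (x) x 340 (y) x 2 mm; origin at the centre of its underside. The spare pots and the tools start on it. Tray and mat may swap sides.
- pocket0 (a point): Centre of the floor of tray pocket 0 (pockets 0 to 3 run towards the yellow end, 81 mm apart): 51 x 51 mm square, 14 mm deep, foam 30 mm wide between pockets; axes as the tray's.
- pocket1 (a point): Centre of the floor of tray pocket 1 (pockets 0 to 3 run towards the yellow end, 81 mm apart): 51 x 51 mm square, 14 mm deep, foam 30 mm wide between pockets; axes as the tray's.
- pocket2 (a point): Centre of the floor of tray pocket 2 (pockets 0 to 3 run towards the yellow end, 81 mm apart): 51 x 51 mm square, 14 mm deep, foam 30 mm wide between pockets; axes as the tray's.
- pocket3 (a point): Centre of the floor of tray pocket 3 (pockets 0 to 3 run towards the yellow end, 81 mm apart): 51 x 51 mm square, 14 mm deep, foam 30 mm wide between pockets; axes as the tray's.
- bay_red (a point): Centre of the floor of the red tool bay (yellow-end half; red floor), 92 (x) x 142 (y) mm, 14 mm deep; axes as the tray's, +y towards the yellow end.
- bay_green (a point): Centre of the floor of the green tool bay (other half; green floor), 92 (x) x 142 (y) mm, 14 mm deep; axes as the tray's, +y towards the yellow end.
- set0: Bead pot already standing rim-down in pocket 0 (absent when the pocket is empty): square blue plastic pot, 46 x 46 mm, 64 mm tall, walls and base 3 mm, 60 g, open at one end with a 10 mm white band round the rim. Origin: the middle of the pot (32 mm from the base and from the rim); its z axis runs from the closed base to the open rim.
- set1: Bead pot already standing rim-down in pocket 1 (absent when the pocket is empty): square blue plastic pot, 46 x 46 mm, 64 mm tall, walls and base 3 mm, 60 g, open at one end with a 10 mm white band round the rim. Origin: the middle of the pot (32 mm from the base and from the rim); its z axis runs from the closed base to the open rim.
- set2: Bead pot already standing rim-down in pocket 2 (absent when the pocket is empty): square blue plastic pot, 46 x 46 mm, 64 mm tall, walls and base 3 mm, 60 g, open at one end with a 10 mm white band round the rim. Origin: the middle of the pot (32 mm from the base and from the rim); its z axis runs from the closed base to the open rim.
- set3: Bead pot already standing rim-down in pocket 3 (absent when the pocket is empty): square blue plastic pot, 46 x 46 mm, 64 mm tall, walls and base 3 mm, 60 g, open at one end with a 10 mm white band round the rim. Origin: the middle of the pot (32 mm from the base and from the rim); its z axis runs from the closed base to the open rim.
- spare0: Spare bead pot, lying on its side on the mat at the start: square blue plastic pot, 46 x 46 mm, 64 mm tall, walls and base 3 mm, 60 g, open at one end with a 10 mm white band round the rim. Origin: the middle of the pot (32 mm from the base and from the rim); its z axis runs from the closed base to the open rim.
- spare1: Spare bead pot, lying on its side on the mat at the start: square blue plastic pot, 46 x 46 mm, 64 mm tall, walls and base 3 mm, 60 g, open at one end with a 10 mm white band round the rim. Origin: the middle of the pot (32 mm from the base and from the rim); its z axis runs from the closed base to the open rim.
- spare2: Spare bead pot, lying on its side on the mat at the start: square blue plastic pot, 46 x 46 mm, 64 mm tall, walls and base 3 mm, 60 g, open at one end with a 10 mm white band round the rim. Origin: the middle of the pot (32 mm from the base and from the rim); its z axis runs from the closed base to the open rim.
- pliers: Pointed-nose pliers with red handles, one rigid piece lying flat, 12 mm thick, 75 g. Origin: on the underside, at the back edge of the pivot block; x points to the jaws, z up. Steel pivot block 24 (x) x 20 (y) mm from x = 0 to 24 mm, the place to grip; jaws 34 mm long and 9 mm wide beyond it, tip at x = 58 mm; two handles back to x = -63 mm, spread to 42 mm there.
- pliers_tip (a point): Jaw tip of the pliers (x = 58, z = 6 mm).
- cutters: Side cutters with green handles, one rigid piece lying flat, 12 mm thick, 75 g. Origin: on the underside, at the back edge of the pivot block; x points to the jaws, z up. Steel pivot block 24 (x) x 20 (y) mm from x = 0 to 24 mm, the place to grip; jaws 22 mm long and 17 mm wide beyond it, tip at x = 46 mm; two handles back to x = -63 mm, spread to 42 mm there.
- cutters_tip (a point): Jaw tip of the cutters (x = 46, z = 6 mm).
- tumbler: Drinking glass, 66 mm across, 100 mm tall, standing beyond the work; origin under its centre. Leave alone.
- juice: Juice bottle, 68 mm across, 200 mm tall; origin under its centre. Leave alone.
- tin: Open brass-coloured tin, 90 mm across, 55 mm tall; origin under its centre. Leave alone.

How it is judged:
By the outcome, as a careful person would: the job done as asked, in the order asked, and still so for the second after the job is handed in, with the robot touching nothing.
Of set0, set1, set2, set3 only 1 to 2 are there at a start; the rules pass over those that are not, and their reading is None.
At some moment in a run one of spare0, spare1, spare2 may be knocked a few centimetres aside while the robot is not near it.
Once in a run the grip may slacken for a moment while it holds something.
It also fails if it takes over 210 s, if anything falls off the work surface, if the arm or the gripper's body presses on something with over 40 N, if the wrist force passes 120 N, or if a joint passes its speed limit or range.

## Robot

A 6-joint arm with a two-finger parallel gripper is mounted at the origin on the work surface. World frame = base frame: x ahead of the robot, y to its left, z up, the work surface at z = 0. Lengths are in m, angles in rad, forces in N, time in s.
With the tool pointing down it reaches from about 0.225 to 0.875 m from the base axis. Payload 3.4 kg.
Tool frame: the origin (TCP) lies at the very end of the fingers, on their centre line; the grasp point (between the pads) lies manip.grip_point_offset behind it (manip.grip_point_offset is the distance from the TCP to the grasp point, in m); z points along the fingers, y is the line along which they close (so a half turn about z gives the same grasp; the last joint's range is limited). The gripper opens to 85 mm and grips with 20 to 120 N. Pads are 22 mm wide; open, the fingers measure 114 mm over their backs; the gripper's body (76 mm by 85 mm) begins 54 mm behind the grasp point. The pads swing forward as they close: fully open they stand 13 mm farther back than shut.
Start: joints at [-1.244, 0.276, 1.505, -0, 1.361, -0.121], TCP at [0.249, -0.518, 0.231] pointing down, gripper open.
Joint ranges: [-2.89, 2.89], [-0.75, 2.08], [0.22, 2.7], [-1.18, 4.32], [0.11, 2.71], [-2.7, 2.7]. Speed limits (rad/s): [2.57, 2.57, 3.14, 3.14, 3.14, 3.14].

## Interface

Orientations are given as a unit quaternion [w, x, y, z].
In Python, from rig import manip gives the robot as it stands.
- The arm moves only by the shell command python3 -m pendant 'ROWS' [FORCE]. ROWS is JSON, a list of rows, each an object of numbers: "jaw": the opening, from -1 (shut) to 1 (fully open); "tx", "ty", "tz": the shift along the world's x, y, z in cm; "ax", "ay", "az": the turn, a rotation vector about the world's x, y, z in degrees. In form: [{"jaw": .., "tx": .., "ty": .., "tz": .., "ax": .., "ay": .., "az": ..}, ...]. A call has 1 to 10 rows; each row is the pose to reach, as a shift and turn from the pose commanded when the call began; what a row does not reach only later rows make up. A row lasts 1/8 s, in which the tool goes at most 62.5 mm and 10.7 degrees, less where a joint would pass 70% of its speed; a pose out of reach is approached as far as the arm can. A call with a gripper value outside its range is refused whole. The fingers move at their own pace and stop on an object; FORCE is the grip in N (left out, the last holds). Time passes only in rows, so rows that repeat a pose let the fingers close. It gives the time, the measured TCP pose, the force, the opening and the grip force at its end, in the units of the state.
- manip.get_state(): the state, without advancing time (a new reading comes with each control period).
- manip.get_image(name): name is "side" or "top"; returns a dict with "pixels" (480x640x3 uint8, blue, green, red), "depth" (480x640 float32, m along the optical axis (not along the pixel's ray), 0 where there is no reading), "fx", "fy", "cx", "cy" (pixels), "pose" (4x4, takes a point from camera to world coordinates). Camera axes: x right, y down, z forward; pixel columns grow to the right and rows downward; lengths in m; the calibration is good to about 2 mm. A picture is of the moment at which its call begins.
- manip.sign_off(): hands the job in; it is judged then, once.
The state is a dict: "clock": time; "qpos": joint angles; "qd": joint speeds; "effort": joint torques, N m; "position": TCP position; "ee_rot": TCP orientation; "contact_force": force on the tool from outside, world axes, zero at the start; "moment": the same for the moment, N m; "width": finger opening in m; "gripper_force": force on a finger pad.
Only numpy, scipy, OpenCV 4.12 (cv2) and the standard library are available. Lean on these libraries where they do the work, as an engineer would, in place of code of your own. Each camera call takes 0.05 s, during which the arm holds its last target. There are 200 camera calls.

## Working session

There is one attempt and no reset: what is moved stays moved. The work goes in short steps, Python scripts to look and compute and a shell command to move; the robot and the scene stay as the last step left them, time stands still between calls to the robot, and variables do not carry over. Pictures are saved under pics/ and viewed, at most 14 in all, crops included, and the job is handed in when it is done.

```bash
ls; mkdir -p pics; python3 - <<'E'
from rig import manip
import cv2,pickle
s=manip.get_state();print(s, manip.grip_point_offset)
d={}
for n in("top","side"):
    i=manip.get_image(n);cv2.imwrite(f"pics/{n}0.png",i["pixels"]);d[n]=i
    print(n,i["fx"],i["cx"],i["cy"],i["pose"])
pickle.dump(d,open("d0.pkl","wb"))
E
```

```text
pics
{'clock': 0.0, 'qpos': array([-1.24396920e+00,  2.76596567e-01,  1.50615146e+00,  3.75686806e-07,
        1.36067230e+00, -1.21003072e-01]), 'qd': array([ 4.36380869e-04,  4.44588647e-04,  2.41959494e-04, -2.22170410e-06,
       -2.14276602e-03, -9.78805181e-04]), 'effort': array([ 1.64211753e-03, -4.16760492e+01, -2.45799994e+01,  2.79817061e-05,
        1.08744655e-02, -2.03358508e-05]), 'position': array([ 0.24880413, -0.51779799,  0.2304315 ]), 'ee_rot': array([-9.09022129e-04,  9.75035183e-01,  2.22048544e-01, -9.36963185e-05]), 'contact_force': array([ 0.0641269 , -0.10665   , -0.37255733]), 'moment': array([-0.01355793,  0.02686157, -0.01998371]), 'gripper_force': 0.0, 'width': 0.08523569575301862} 0.0187
top 455.36100443056694 319.37568744895106 234.66390518758945 [[ 0.00235701 -0.98505221  0.17223992  0.4024725 ]
 [-0.99995705 -0.0038656  -0.00842377 -0.05063753]
 [ 0.00896366 -0.17221267 -0.98501901  1.00814049]
 [ 0.          0.          0.          1.        ]]
side 441.01266709112923 326.23238415677326 241.14821737208882 [[-0.96633411 -0.15045417  0.20871494  0.33174115]
 [-0.25678849  0.51332681 -0.81887438  0.83107624]
 [ 0.0160641  -0.84490184 -0.53468011  0.63683922]
 [ 0.          0.          0.          1.        ]]
```

View pics/top0.png

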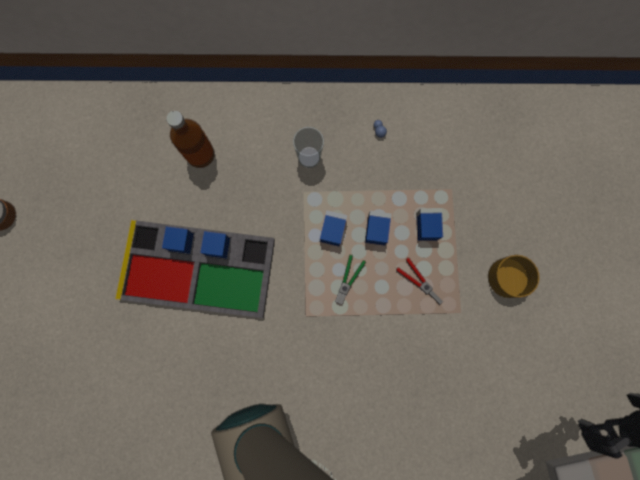

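View pics/side0.png

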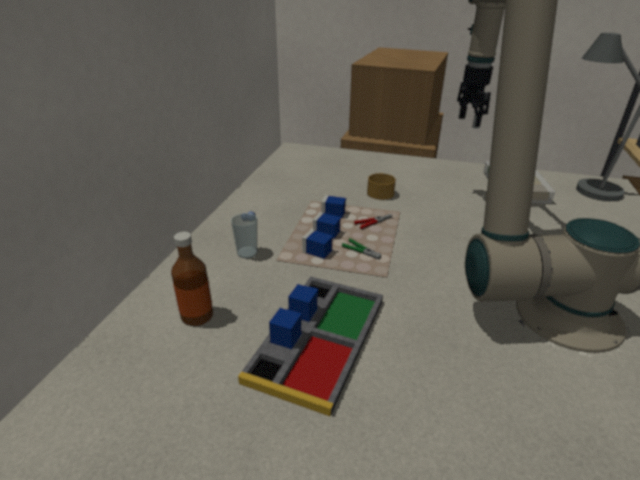

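The tray (yellow end to the left, +y) has empty pockets 3 at (145,237) and 0 at (254,251). The spares are at (333,230), (378,229) and (430,225), the cutters at (350,280) and the pliers at (420,282). Next I'll zoom in and measure.

```bash
cat > h.py <<'E'
import numpy as np,cv2
from rig import manip
def cloud(i):
    v,u=np.mgrid[0:480,0:640];z=i["depth"]
    p=np.stack([(u-i["cx"])/i["fx"]*z,(v-i["cy"])/i["fy"]*z,z],-1)
    return p@i["pose"][:3,:3].T+i["pose"][:3,3]
def ray(i,u,v,h):
    d=i["pose"][:3,:3]@np.array([(u-i["cx"])/i["fx"],(v-i["cy"])/i["fy"],1]);o=i["pose"][:3,3]
    return o+d*(h-o[2])/d[2]
def blobs(i,lo,hi,amin,roi=None):
    m=cv2.inRange(cv2.cvtColor(i["pixels"],cv2.COLOR_BGR2HSV),lo,hi)
    if roi is not None:
        k=np.zeros_like(m);a,b,c,d=roi;k[b:d,a:c]=m[b:d,a:c];m=k
    return [c for c in cv2.findContours(m,cv2.RETR_EXTERNAL,cv2.CHAIN_APPROX_NONE)[0] if cv2.contourArea(c)>amin]
def rect(i,c,h):
    q=np.array([ray(i,u,v,h)[:2] for u,v in c.reshape(-1,2)])
    return cv2.minAreaRect((q*1000).astype(np.float32))
E
python3 - <<'E'
import pickle;from h import *
d=pickle.load(open("d0.pkl","rb"));t=d["top"]
P=cloud(t)
cr=lambda a,b,c,e,f:cv2.resize(t["pixels"][b:e,a:c],None,fx=f,fy=f,interpolation=cv2.INTER_CUBIC)
cv2.imwrite("pics/z0.png",np.clip(cr(300,185,460,320,5)*1.6,0,255).astype(np.uint8)[:600])
print("yellow",[rect(t,c,.02) for c in blobs(t,(22,150,60),(35,255,255),60,(100,200,180,330))])
print("red",[rect(t,c,.006) for c in blobs(t,(0,180,80),(8,255,255),800)])
print("green",[rect(t,c,.006) for c in blobs(t,(55,150,40),(80,255,255),800)])
# foam outline
m=blobs(t,(0,0,0),(180,255,110),3000,(112,212,282,325));print("tray",[rect(t,c,.02) for c in m])
for c in blobs(t,(105,130,50),(125,255,255),200,(120,200,460,300)):
    mk=np.zeros((480,640),np.uint8);cv2.drawContours(mk,[c],-1,1,-1);q=P[mk>0];q=q[q[:,2]>np.percentile(q[:,2],50)-.004]
    print("blue",cv2.boundingRect(c),"h",np.median(q[:,2]).round(4),"c",q.mean(0).round(4),"rect",cv2.minAreaRect((q[:,:2]*1000).astype(np.float32)))
E
```

```text
yellow [((520.0213623046875, 361.90081787109375), (11.625486373901367, 170.67689514160156), 82.94598388671875)]
red [((479.6280822753906, 291.58489990234375), (135.0765380859375, 86.80136108398438), 82.94499969482422)]
green [((461.1166687011719, 140.02859497070312), (136.4413299560547, 86.80078887939453), 82.82156372070312)]
tray [((497.41522216796875, 203.41213989257812), (313.0673828125, 183.68988037109375), 83.05465698242188)]
blue (201, 232, 26, 25) h 0.0695 c [0.5469 0.1621 0.0715] rect ((493.30389404296875, 61.77734375), (283.8771057128906, 54.43846130371094), 61.91741180419922)
blue (163, 227, 25, 25) h 0.0696 c [0.5563 0.2407 0.0755] rect ((497.5495300292969, 103.76132202148438), (358.898193359375, 52.02558135986328), 66.62382507324219)
blue (366, 216, 24, 27) h 0.0477 c [ 0.5824 -0.1834  0.0536] rect ((499.7443542480469, -137.03956604003906), (56.40677261352539, 254.02110290527344), 60.906524658203125)
blue (321, 216, 24, 29) h 0.0478 c [ 0.5812 -0.087   0.0518] rect ((505.79388427734375, -68.99413299560547), (42.526729583740234, 209.52981567382812), 76.62052917480469)
blue (420, 214, 22, 25) h 0.0479 c [ 0.5893 -0.2955  0.0598] rect ((518.8011474609375, -179.54995727539062), (63.37519454956055, 341.44775390625), 31.547775268554688)
```

View pics/z0.png

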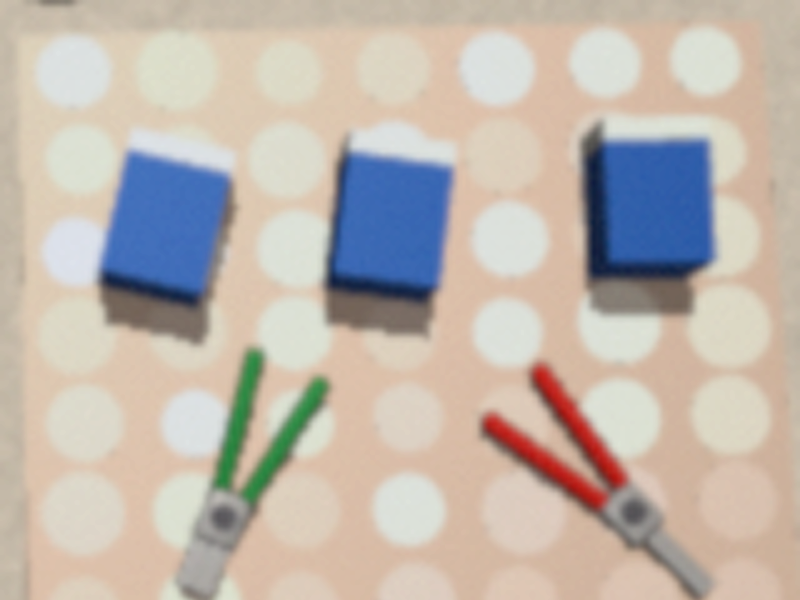

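The white rims of all three pots point away from the robot (+x). I'll grasp each pot tilted outward, pitch it 90° about the closing axis and place it with the fingers pointing back. Next come the precise poses.

```bash
cat >> h.py <<'E'
def pots(i,lo=.035,hi=.08):
    P=cloud(i);out=[]
    for c in blobs(i,(100,120,40),(130,255,255),150,(100,190,470,330)):
        mk=np.zeros((480,640),np.uint8);cv2.drawContours(mk,[c],-1,1,-1);q=P[mk>0];q=q[(q[:,2]>lo)&(q[:,2]<hi)&(i["depth"][mk>0]>0)]
        h=np.percentile(q[:,2],60);
        if h>lo:
            out.append((h,cv2.minAreaRect((q[abs(q[:,2]-h)<.004][:,:2]*1000).astype(np.float32)),rect(i,c,h)))
    return out
def tool(i,lo,hi,roi,h):
    cs=blobs(i,lo,hi,25,roi);pts=[]
    for c in cs:
        mk=np.zeros((480,640),np.uint8);cv2.drawContours(mk,[c],-1,1,-1)
        q=np.array([ray(i,u,v,h)[:2]*1000 for v,u in zip(*np.nonzero(mk))]);pts.append(q)
    ds=[]
    for q in pts:
        w,V=np.linalg.eigh(np.cov(q.T));ds.append(V[:,1])
    return pts,ds
E
python3 - <<'E'
import pickle;from h import *
d=pickle.load(open("d0.pkl","rb"));t=d["top"]
for p in pots(t): print(p)
for n,lo,hi,roi in(("pliers",(0,150,60),(10,255,255),(385,250,450,310)),("cutters",(50,120,30),(85,255,255),(330,245,375,310))):
    pts,ds=tool(t,lo,hi,roi,.012)
    for q,v in zip(pts,ds): print(n,len(q),q.mean(0).round(1),v.round(3),"ends",[ (q.mean(0)+v*s).round(1) for s in((q-q.mean(0))@v).min(keepdims=True).tolist()+((q-q.mean(0))@v).max(keepdims=True).tolist()])
m=t["pixels"]; g=cv2.cvtColor(m,cv2.COLOR_BGR2HSV)
# dark pocket floors
for c in blobs(t,(0,0,0),(180,255,38),150,(125,220,275,275)): print("dark",cv2.boundingRect(c),rect(t,c,.006))
E
```

```text
(np.float64(0.06972447295401882), ((547.9266967773438, 162.86549377441406), (46.47058868408203, 45.03639602661133), 82.76493072509766), ((545.6085205078125, 161.76431274414062), (49.70599365234375, 49.473846435546875), 80.65734100341797))
(np.float64(0.06979054600693788), ((557.7857055664062, 243.06712341308594), (47.01897430419922, 44.98402786254883), 82.69102478027344), ((555.3143310546875, 240.82464599609375), (51.3677978515625, 49.634525299072266), 84.13926696777344))
(np.float64(0.04796964561827084), ((583.8091430664062, -184.4840850830078), (43.90357971191406, 52.40745162963867), 82.39393615722656), ((581.275634765625, -183.32424926757812), (45.38966369628906, 57.438819885253906), 82.4258041381836))
(np.float64(0.048135950653711415), ((582.2861938476562, -87.43193054199219), (42.95185089111328, 52.16840744018555), 76.53134155273438), ((580.083251953125, -86.89595794677734), (42.96855926513672, 56.583534240722656), 76.62532806396484))
(np.float64(0.04815808371379808), ((591.997314453125, -299.2200622558594), (51.277626037597656, 44.39263916015625), 1.0869470834732056), ((589.2345581054688, -295.5754089355469), (54.79414367675781, 51.15065383911133), 0.21980175375938416))
pliers 93 [ 483.3 -254.3] [0.593 0.806] ends [array([ 465.3, -278.6]), array([ 501.1, -230. ])]
pliers 91 [ 499.1 -269.6] [-0.821 -0.57 ] ends [array([ 523.7, -252.5]), array([ 473.9, -287. ])]
cutters 56 [ 492.7 -140.9] [-0.838  0.546] ends [array([ 516.6, -156.5]), array([ 468.4, -125.1])]
cutters 54 [ 502.6 -120.9] [-0.966  0.257] ends [array([ 529.4, -128. ]), array([ 474.1, -113.3])]
dark (243, 240, 24, 23) ((540.3978271484375, 85.23410034179688), (46.93162155151367, 47.1987190246582), 82.37421417236328)
dark (133, 226, 25, 23) ((570.4652099609375, 328.8837585449219), (47.22438049316406, 47.17998123168945), 83.0137939453125)
```

```bash
R='{"jaw":1,"tx":25,"ty":44.8,"tz":2,"az":70}'
python3 -m pendant '[{"jaw":1,"tx":25,"ty":44.8,"tz":2,"az":70},{"jaw":1,"tx":25,"ty":44.8,"tz":2,"az":70},{"jaw":1,"tx":25,"ty":44.8,"tz":2,"az":70},{"jaw":1,"tx":25,"ty":44.8,"tz":2,"az":70},{"jaw":1,"tx":25,"ty":44.8,"tz":2,"az":70},{"jaw":1,"tx":25,"ty":44.8,"tz":2,"az":70},{"jaw":1,"tx":25,"ty":44.8,"tz":2,"az":70},{"jaw":1,"tx":25,"ty":44.8,"tz":2,"az":70},{"jaw":1,"tx":25,"ty":44.8,"tz":2,"az":70},{"jaw":1,"tx":25,"ty":44.8,"tz":2,"az":70}]' 40
python3 -c "
from rig import manip;s=manip.get_state();print(s['qpos'].round(2),s['position'],s['ee_rot'])"
```

```text
[-1.24  0.28  1.51  0.    1.36 -0.12] [ 0.24881194 -0.51784316  0.23048789] [-8.67002069e-04  9.75040577e-01  2.22025033e-01 -7.67993090e-05]invalid input at $[0]: expected keys jaw, tx, ty, tz, ax, ay, az
```

```bash
cat > st.py <<'E'
from rig import manip
import numpy as np
from scipy.spatial.transform import Rotation as Ro
s=manip.get_state();R=Ro.from_quat(np.roll(s['ee_rot'],-1)).as_matrix()
print("t",round(s['clock'],2),"q",s['qpos'].round(2),"p",(s['position']*1000).round(1),"x",R[:,0].round(3),"y",R[:,1].round(3),"z",R[:,2].round(3),"F",s['contact_force'].round(1),"w",round(s['width']*1000,1),"g",round(float(s['gripper_force']),1))
E
python3 -m pendant '[{"jaw":1,"tx":25,"ty":44.8,"tz":2,"ax":0,"ay":0,"az":70},{"jaw":1,"tx":25,"ty":44.8,"tz":2,"ax":0,"ay":0,"az":70},{"jaw":1,"tx":25,"ty":44.8,"tz":2,"ax":0,"ay":0,"az":70},{"jaw":1,"tx":25,"ty":44.8,"tz":2,"ax":0,"ay":0,"az":70},{"jaw":1,"tx":25,"ty":44.8,"tz":2,"ax":0,"ay":0,"az":70},{"jaw":1,"tx":25,"ty":44.8,"tz":2,"ax":0,"ay":0,"az":70},{"jaw":1,"tx":25,"ty":44.8,"tz":2,"ax":0,"ay":0,"az":70},{"jaw":1,"tx":25,"ty":44.8,"tz":2,"ax":0,"ay":0,"az":70},{"jaw":1,"tx":25,"ty":44.8,"tz":2,"ax":0,"ay":0,"az":70},{"jaw":1,"tx":25,"ty":44.8,"tz":2,"ax":0,"ay":0,"az":70}]' 40
python3 st.py
```

```text
clock: 1.35
position: [0.4988, -0.07, 0.2509]
ee_rot: [-0.0, 0.671, 0.742, -0.001]
contact_force: [0.2, -0.8, -0.3]
width: 0.0854
gripper_force: 0.0
t 1.35 q [-0.28  0.16  1.61 -0.    1.37 -0.38] p [498.8 -70.  250.9] x [-0.101  0.995 -0.   ] y [ 0.995  0.101 -0.001] z [-0.001 -0.001 -1.   ] F [ 0.2 -0.8 -0.3] w 85.4 g 0.0
```

```bash

python3 -m pendant '[{"jaw":1,"tx":0,"ty":0,"tz":-4,"ax":0,"ay":0,"az":70.7},{"jaw":1,"tx":0,"ty":0,"tz":-4,"ax":0,"ay":0,"az":70.7},{"jaw":1,"tx":0,"ty":0,"tz":-4,"ax":0,"ay":0,"az":70.7},{"jaw":1,"tx":0,"ty":0,"tz":-4,"ax":0,"ay":0,"az":70.7},{"jaw":1,"tx":0,"ty":0,"tz":-4,"ax":0,"ay":0,"az":70.7},{"jaw":1,"tx":0,"ty":0,"tz":-4,"ax":0,"ay":0,"az":70.7},{"jaw":1,"tx":0,"ty":0,"tz":-4,"ax":0,"ay":0,"az":70.7}]' >/dev/null
python3 -m pendant '[{"jaw":1,"tx":2,"ty":0,"tz":-8,"ax":-10.5,"ay":-43.7,"az":0},{"jaw":1,"tx":2,"ty":0,"tz":-8,"ax":-10.5,"ay":-43.7,"az":0},{"jaw":1,"tx":2,"ty":0,"tz":-8,"ax":-10.5,"ay":-43.7,"az":0},{"jaw":1,"tx":2,"ty":0,"tz":-8,"ax":-10.5,"ay":-43.7,"az":0},{"jaw":1,"tx":2,"ty":0,"tz":-8,"ax":-10.5,"ay":-43.7,"az":0},{"jaw":1,"tx":2,"ty":0,"tz":-8,"ax":-10.5,"ay":-43.7,"az":0}]' >/dev/null
python3 st.py
python3 - <<'E'
from h import *
i=manip.get_image("top")
for p in pots(i): print(p[0].round(4),p[1])
cv2.imwrite("pics/s1.png",manip.get_image("side")["pixels"][100:350,200:560])
E
```

```text
t 2.98 q [-0.33  0.04  2.31  0.77  0.13 -2.41] p [517.9 -70.  149. ] x [-0.742  0.182 -0.645] y [0.218 0.976 0.025] z [ 0.634 -0.122 -0.763] F [0.5 0.7 0.9] w 85.6 g 0.0
0.0696 ((547.9180297851562, 162.91917419433594), (46.15803146362305, 45.04185104370117), 82.62987518310547)
0.0695 ((557.6773681640625, 243.4019012451172), (46.81550216674805, 44.99535369873047), 82.36071014404297)
0.0479 ((583.8433837890625, -184.56704711914062), (44.0966682434082, 51.81338119506836), 81.91674041748047)
0.0481 ((582.3417358398438, -87.58547973632812), (43.048160552978516, 52.35764694213867), 76.23307800292969)
0.0481 ((591.8717651367188, -299.20782470703125), (50.95538330078125, 44.819217681884766), 0.4201680123806)
```

View pics/s1.png

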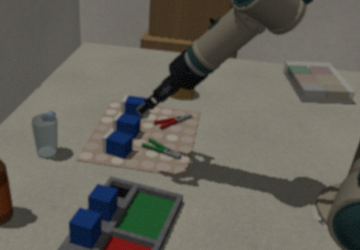

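```bash
cat > go.py <<'E'
# usage: go.py x y z(mm) a_deg tilt_deg flip : move from measured pose
import sys,numpy as np
from rig import manip
from scipy.spatial.transform import Rotation as Ro
x,y,z,a,t,f=map(float,sys.argv[1:7]);s=manip.get_state()
a=np.radians(a);t=np.radians(t);A=np.array([np.cos(a),np.sin(a),0]);Z=np.array([0,0,1.])
tz=np.sin(t)*A-np.cos(t)*Z;ty=np.cross(Z,A)*f;R=np.c_[np.cross(ty,tz),ty,tz]
R0=Ro.from_quat(np.roll(s['ee_rot'],-1));rv=np.degrees((Ro.from_matrix(R)*R0.inv()).as_rotvec())
print("shift cm",((np.array([x,y,z])/1000-s['position'])*100).round(2),"rv",rv.round(1),"deg",np.linalg.norm(rv).round(1))
E
python3 go.py 556 -81 90 -13.6 30 1
```

```text
shift cm [ 3.78 -1.09 -5.96] rv [ 0.8 10.3 -0.7] deg 10.4
```

```bash

python3 -m pendant '[{"jaw":1,"tx":0,"ty":0,"tz":0,"ax":0.8,"ay":10.3,"az":-0.7},{"jaw":1,"tx":0,"ty":0,"tz":0,"ax":0.8,"ay":10.3,"az":-0.7},{"jaw":1,"tx":3.8,"ty":-1.1,"tz":-3,"ax":0.8,"ay":10.3,"az":-0.7},{"jaw":1,"tx":3.8,"ty":-1.1,"tz":-3,"ax":0.8,"ay":10.3,"az":-0.7},{"jaw":1,"tx":3.8,"ty":-1.1,"tz":-3,"ax":0.8,"ay":10.3,"az":-0.7},{"jaw":1,"tx":3.8,"ty":-1.1,"tz":-3,"ax":0.8,"ay":10.3,"az":-0.7}]' >/dev/null
python3 st.py; python3 go.py 584.6 -88 10 -13.6 30 1
```

```text
t 3.83 q [-0.28  0.16  2.14  0.07  0.33 -1.68] p [556.6 -79.6 119.7] x [-0.843  0.199 -0.5  ] y [ 0.23   0.973 -0.001] z [ 0.486 -0.116 -0.866] F [ 1.1  0.3 -0.7] w 85.7 g 0.0
shift cm [  2.8   -0.84 -10.97] rv [ 0.1 -0.  -0.3] deg 0.3
```

```bash

python3 -m pendant '[{"jaw":1,"tx":0.8,"ty":-0.3,"tz":-4,"ax":0,"ay":0,"az":0},{"jaw":1,"tx":1.8,"ty":-0.6,"tz":-8,"ax":0,"ay":0,"az":0},{"jaw":1,"tx":2.8,"ty":-0.8,"tz":-11,"ax":0,"ay":0,"az":-0.3},{"jaw":1,"tx":2.8,"ty":-0.8,"tz":-11,"ax":0,"ay":0,"az":-0.3},{"jaw":1,"tx":2.8,"ty":-0.8,"tz":-11,"ax":0,"ay":0,"az":-0.3}]' >/dev/null
python3 st.py
python3 -m pendant '[{"jaw":-0.1,"tx":0,"ty":0,"tz":0,"ax":0,"ay":0,"az":0},{"jaw":-0.1,"tx":0,"ty":0,"tz":0,"ax":0,"ay":0,"az":0},{"jaw":-0.1,"tx":0,"ty":0,"tz":0,"ax":0,"ay":0,"az":0},{"jaw":-0.1,"tx":0,"ty":0,"tz":0,"ax":0,"ay":0,"az":0},{"jaw":-0.1,"tx":0,"ty":0,"tz":0,"ax":0,"ay":0,"az":0}]' 40 >/dev/null; python3 st.py
```

```text
t 4.45 q [-0.28  0.37  2.17  0.25  0.11 -1.86] p [589.9 -89.3  24.2] x [-0.852  0.205 -0.481] y [0.232 0.973 0.003] z [ 0.468 -0.109 -0.877] F [-0.2  0.1  0.1] w 85.2 g 0.0
t 5.08 q [-0.28  0.37  2.17  0.25  0.11 -1.86] p [590.3 -89.3  24.2] x [-0.852  0.205 -0.481] y [0.232 0.973 0.003] z [ 0.469 -0.109 -0.877] F [-3.   0.9  5.3] w 45.2 g 42.1
```

```bash

python3 -m pendant '[{"jaw":-0.1,"tx":-0.5,"ty":0,"tz":4,"ax":0,"ay":0,"az":0},{"jaw":-0.1,"tx":-1,"ty":0,"tz":9,"ax":0,"ay":0,"az":0},{"jaw":-0.1,"tx":-1,"ty":2,"tz":14,"ax":0,"ay":0,"az":0},{"jaw":-0.1,"tx":-1,"ty":2,"tz":14,"ax":0,"ay":0,"az":0}]' >/dev/null; python3 st.py
python3 go.py 545 40 180 -7.3 -16 1; python3 go.py 545 70 180 -7.3 -61.3 1
```

```text
t 5.58 q [-0.24  0.13  2.    0.01  0.5  -1.59] p [583.2 -69.2 169.1] x [-0.848  0.203 -0.49 ] y [0.231 0.973 0.003] z [ 0.477 -0.11  -0.872] F [ 0.1 -0.7 -0.5] w 45.6 g 41.5
shift cm [-3.82 10.92  1.09] rv [ 8.  44.6  5.8] deg 45.7
shift cm [-3.82 13.92  1.09] rv [16.1 89.2  4.9] deg 90.8
```

```bash

python3 -m pendant '[{"jaw":-0.1,"tx":-3.8,"ty":13.9,"tz":2,"ax":16.1,"ay":89.2,"az":4.9},{"jaw":-0.1,"tx":-3.8,"ty":13.9,"tz":2,"ax":16.1,"ay":89.2,"az":4.9},{"jaw":-0.1,"tx":-3.8,"ty":13.9,"tz":2,"ax":16.1,"ay":89.2,"az":4.9},{"jaw":-0.1,"tx":-3.8,"ty":13.9,"tz":2,"ax":16.1,"ay":89.2,"az":4.9},{"jaw":-0.1,"tx":-3.8,"ty":13.9,"tz":2,"ax":16.1,"ay":89.2,"az":4.9},{"jaw":-0.1,"tx":-3.8,"ty":13.9,"tz":2,"ax":16.1,"ay":89.2,"az":4.9},{"jaw":-0.1,"tx":-3.8,"ty":13.9,"tz":2,"ax":16.1,"ay":89.2,"az":4.9},{"jaw":-0.1,"tx":-3.8,"ty":13.9,"tz":2,"ax":16.1,"ay":89.2,"az":4.9},{"jaw":-0.1,"tx":-3.8,"ty":13.9,"tz":2,"ax":16.1,"ay":89.2,"az":4.9},{"jaw":-0.1,"tx":-3.8,"ty":13.9,"tz":2,"ax":16.1,"ay":89.2,"az":4.9}]' >/dev/null; python3 st.py
python3 go.py 538 82 90 -7.3 -61.3 1
```

```text
t 6.83 q [-0.05  0.87  1.03  0.1   2.32 -1.47] p [542.3  69.4 178.7] x [-0.461  0.061  0.885] y [ 0.128  0.992 -0.002] z [-0.878  0.112 -0.465] F [ 0.2  0.4 -0.7] w 45.6 g 41.6
shift cm [-0.43  1.26 -8.87] rv [-0. -1.  0.] deg 1.0
```

```bash

python3 -m pendant '[{"jaw":-0.1,"tx":-0.4,"ty":1.3,"tz":-5,"ax":0,"ay":-1,"az":0},{"jaw":-0.1,"tx":-0.4,"ty":1.3,"tz":-8.9,"ax":0,"ay":-1,"az":0},{"jaw":-0.1,"tx":-0.4,"ty":1.3,"tz":-8.9,"ax":0,"ay":-1,"az":0},{"jaw":-0.1,"tx":-0.4,"ty":1.3,"tz":-8.9,"ax":0,"ay":-1,"az":0}]' >/dev/null; python3 st.py
python3 - <<'E'
from h import *
i=manip.get_image("top")
for p in pots(i,.035,.14): print(p[0].round(4),p[1])
a=cv2.resize(i["pixels"][200:320,110:290],(540,360),interpolation=cv2.INTER_CUBIC)
j=manip.get_image("side")
b=cv2.resize(j["pixels"][220:420,220:420],(360,360),interpolation=cv2.INTER_CUBIC)
cv2.imwrite("pics/p1.png",np.clip(np.hstack([a[:,:440],b])*1.5,0,255).astype(np.uint8))
E
```

```text
t 7.33 q [-0.03  0.92  1.11  0.1   2.16 -1.47] p [538.6  82.6  96.2] x [-0.484  0.061  0.873] y [0.127 0.992 0.001] z [-0.866  0.111 -0.488] F [ 0.2 -0.  -0.4] w 45.5 g 41.6
0.0481 ((584.0822143554688, -184.3693084716797), (44.22201919555664, 52.06039810180664), 81.39702606201172)
0.048 ((591.5496826171875, -299.34197998046875), (44.18708801269531, 51.7634162902832), 88.74174499511719)
```

View pics/p1.png

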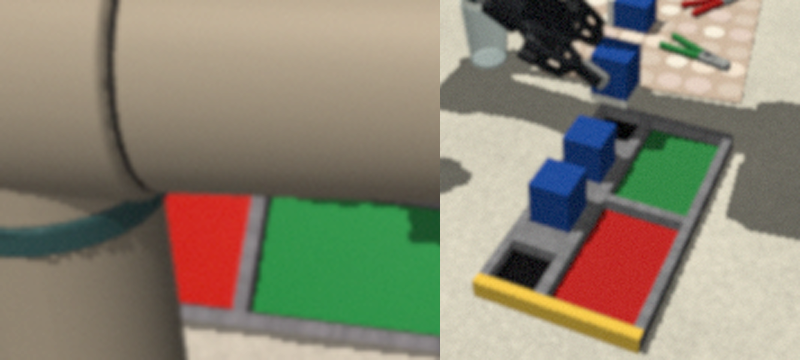

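```bash
cat >> h.py <<'E'
def sidetops(i):
    P=cloud(i);m=cv2.inRange(cv2.cvtColor(i["pixels"],cv2.COLOR_BGR2HSV),(100,110,30),(130,255,255))
    for c in cv2.findContours(m,cv2.RETR_EXTERNAL,cv2.CHAIN_APPROX_NONE)[0]:
        if cv2.contourArea(c)<150: continue
        mk=np.zeros((480,640),np.uint8);cv2.drawContours(mk,[c],-1,1,-1);q=P[(mk>0)&(i["depth"]>0)]
        q=q[(q[:,2]<.2)&(q[:,0]<.75)]
        if len(q)<50: continue
        h=np.percentile(q[:,2],93);k=q[abs(q[:,2]-h)<.004]
        print("top h",h.round(4),len(k),cv2.minAreaRect((k[:,:2]*1000).astype(np.float32)))
E
python3 - <<'E'
from h import *
import pickle
d=pickle.load(open("d0.pkl","rb"))
print("tumbler",ray(d["top"],309,158,0),ray(d["side"],246,255,0),"bottle",ray(d["side"],195,318,0))
sidetops(d["side"]);print()
sidetops(manip.get_image("side"))
E
```

```text
tumbler [ 0.75885113 -0.0348109   0.        ] [ 0.76047601 -0.022386    0.        ] bottle [0.76766368 0.2254777  0.        ]
top h 0.0703 781 ((552.7847900390625, 204.85064697265625), (130.00144958496094, 46.77840805053711), 82.27161407470703)
top h 0.048 533 ((586.3709106445312, -187.74195861816406), (60.383880615234375, 263.20684814453125), 1.6216545104980469)

top h 0.0702 788 ((552.8109130859375, 204.18988037109375), (131.32669067382812, 47.2838020324707), 83.47179412841797)
top h 0.1308 261 ((540.6182250976562, 85.5141372680664), (44.446075439453125, 47.86036682128906), 82.34793853759766)
top h 0.0479 309 ((588.114013671875, -238.92361450195312), (56.455421447753906, 163.41653442382812), 3.295100212097168)
```

```bash

python3 -m pendant '[{"jaw":-0.1,"tx":-0.2,"ty":0,"tz":-2.2,"ax":0,"ay":-0.5,"az":0},{"jaw":-0.1,"tx":-0.2,"ty":0,"tz":-4.2,"ax":0,"ay":-0.5,"az":0},{"jaw":-0.1,"tx":-0.2,"ty":0,"tz":-4.2,"ax":0,"ay":-0.5,"az":0}]' >/dev/null; python3 st.py
python3 - <<'E'
from h import *
sidetops(manip.get_image("side"))
E
python3 -m pendant '[{"jaw":-0.1,"tx":0,"ty":0,"tz":-0.7,"ax":0,"ay":0,"az":0},{"jaw":-0.1,"tx":0,"ty":0,"tz":-1.2,"ax":0,"ay":0,"az":0},{"jaw":-0.1,"tx":0,"ty":0,"tz":-1.2,"ax":0,"ay":0,"az":0}]' >/dev/null; python3 st.py
```

```text
t 7.85 q [-0.03  0.96  1.14  0.1   2.09 -1.48] p [535.9  82.6  51.2] x [-0.488  0.061  0.871] y [0.127 0.992 0.002] z [-0.864  0.111 -0.491] F [-0.1 -0.2 -1.1] w 45.1 g 41.6
top h 0.0843 276 ((537.212890625, 86.70226287841797), (44.60700225830078, 46.796905517578125), 82.22984313964844)
top h 0.048 307 ((588.3059692382812, -237.55242919921875), (57.65797424316406, 162.96043395996094), 3.1894097328186035)
t 8.28 q [-0.03  0.97  1.14  0.1   2.07 -1.48] p [536.2  82.7  39.9] x [-0.489  0.061  0.87 ] y [0.127 0.992 0.002] z [-0.863  0.111 -0.493] F [ 0.5 -0.8 -0.1] w 45.5 g 41.6
```

```bash

python3 -m pendant '[{"jaw":-0.1,"tx":0,"ty":0,"tz":-0.2,"ax":0,"ay":0,"az":0},{"jaw":-0.1,"tx":0,"ty":0,"tz":-0.3,"ax":0,"ay":0,"az":0},{"jaw":-0.1,"tx":0,"ty":0,"tz":-0.3,"ax":0,"ay":0,"az":0}]' >/dev/null; python3 st.py
python3 -m pendant '[{"jaw":0.35,"tx":0,"ty":0,"tz":0,"ax":0,"ay":0,"az":0},{"jaw":0.35,"tx":0,"ty":0,"tz":0,"ax":0,"ay":0,"az":0},{"jaw":0.35,"tx":0,"ty":0,"tz":0,"ax":0,"ay":0,"az":0},{"jaw":0.35,"tx":0,"ty":0,"tz":0,"ax":0,"ay":0,"az":0}]' >/dev/null; python3 st.py
python3 - <<'E'
from h import *
i=manip.get_image("side");sidetops(i)
b=cv2.resize(i["pixels"][220:340,240:400],(640,480),interpolation=cv2.INTER_CUBIC)
cv2.imwrite("pics/p2.png",np.clip(b*1.5,0,255).astype(np.uint8))
E
```

```text
t 8.65 q [-0.03  0.98  1.15  0.1   2.07 -1.48] p [536.3  82.6  37.2] x [-0.49   0.061  0.87 ] y [0.127 0.992 0.002] z [-0.863  0.111 -0.493] F [-0.4 -0.  -1. ] w 44.8 g 41.6
t 9.15 q [-0.03  0.98  1.15  0.1   2.07 -1.48] p [536.3  82.7  37.2] x [-0.49   0.061  0.87 ] y [0.127 0.992 0.002] z [-0.863  0.111 -0.493] F [ 0.2 -0.5  0.4] w 57.6 g 0.0
top h 0.0701 1064 ((548.5737915039062, 163.88525390625), (212.3670654296875, 47.5697021484375), 83.04574584960938)
top h 0.0478 305 ((588.3189086914062, -238.3047637939453), (57.33475875854492, 163.59632873535156), 3.3561582565307617)
```

View pics/p2.png

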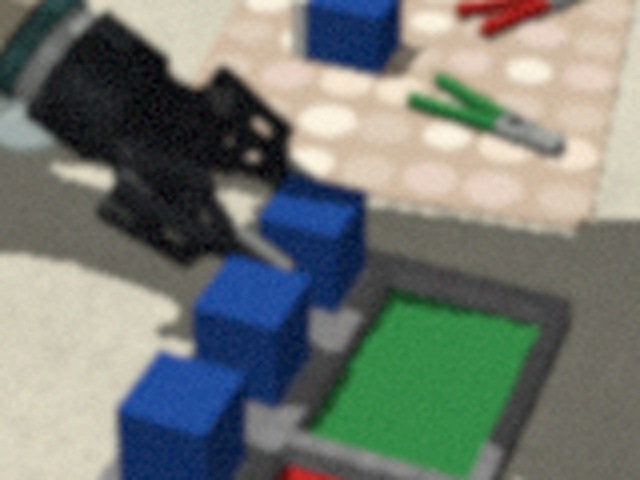

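```bash

python3 -m pendant '[{"jaw":0.35,"tx":0.5,"ty":0,"tz":4,"ax":0,"ay":0,"az":0},{"jaw":0.35,"tx":1,"ty":0,"tz":9,"ax":0,"ay":0,"az":0},{"jaw":0.35,"tx":1,"ty":-2,"tz":15,"ax":0,"ay":0,"az":0},{"jaw":1,"tx":-3,"ty":-14,"tz":18,"ax":-7.5,"ay":-60,"az":0},{"jaw":1,"tx":-3,"ty":-14,"tz":18,"ax":-7.5,"ay":-60,"az":0},{"jaw":1,"tx":-3,"ty":-14,"tz":18,"ax":-7.5,"ay":-60,"az":0},{"jaw":1,"tx":-3,"ty":-14,"tz":18,"ax":-7.5,"ay":-60,"az":0},{"jaw":1,"tx":-3,"ty":-14,"tz":18,"ax":-7.5,"ay":-60,"az":0},{"jaw":1,"tx":-3,"ty":-14,"tz":18,"ax":-7.5,"ay":-60,"az":0},{"jaw":1,"tx":-3,"ty":-14,"tz":18,"ax":-7.5,"ay":-60,"az":0}]' >/dev/null; python3 st.py
python3 -m pendant '[{"jaw":1,"tx":0,"ty":-6,"tz":0,"ax":0,"ay":0,"az":-90},{"jaw":1,"tx":0,"ty":-6,"tz":0,"ax":0,"ay":0,"az":-90},{"jaw":1,"tx":0,"ty":-6,"tz":0,"ax":0,"ay":0,"az":-90},{"jaw":1,"tx":0,"ty":-6,"tz":0,"ax":0,"ay":0,"az":-90},{"jaw":1,"tx":0,"ty":-6,"tz":0,"ax":0,"ay":0,"az":-90},{"jaw":1,"tx":0,"ty":-6,"tz":0,"ax":0,"ay":0,"az":-90},{"jaw":1,"tx":0,"ty":-6,"tz":0,"ax":0,"ay":0,"az":-90},{"jaw":1,"tx":0,"ty":-6,"tz":0,"ax":0,"ay":0,"az":-90},{"jaw":1,"tx":0,"ty":-6,"tz":0,"ax":0,"ay":0,"az":-90}]' >/dev/null; python3 st.py;python3 go.py 556 -160 120 -8.3 28 -1
python3 - <<'E'
from h import *
i=manip.get_image("top")
for p in pots(i): print(p[0].round(4),p[1])
E
```

```text
t 10.45 q [-0.25  0.18  1.67  0.    1.29 -1.7 ] p [503.8 -56.8 218.3] x [-0.992  0.124 -0.   ] y [0.124 0.992 0.003] z [ 0.001  0.003 -1.   ] F [-0.4 -0.5  0.8] w 85.3 g 0.0
t 11.57 q [-0.36  0.2   1.64  0.    1.29 -0.23] p [ 507.5 -117.7  216.5] x [0.127 0.992 0.   ] y [ 0.992 -0.127  0.001] z [ 0.001 -0.    -1.   ] F [ 0.4 -0.4 -0.4] w 85.4 g 0.0
shift cm [ 4.85 -4.23 -9.65] rv [ 18.8 -24.8 -89. ] deg 94.3
0.0695 ((538.587646484375, 81.80709838867188), (45.934444427490234, 44.8929557800293), 83.65078735351562)
0.0695 ((547.7477416992188, 163.14004516601562), (46.712459564208984, 45.04085159301758), 82.84172821044922)
0.0695 ((557.70947265625, 243.68186950683594), (47.61016082763672, 44.69075012207031), 82.5251693725586)
```

```bash

python3 -m pendant '[{"jaw":1,"tx":0,"ty":-4,"tz":0,"ax":19,"ay":-24.8,"az":-89},{"jaw":1,"tx":0,"ty":-4,"tz":0,"ax":19,"ay":-24.8,"az":-89},{"jaw":1,"tx":0,"ty":-4,"tz":0,"ax":19,"ay":-24.8,"az":-89},{"jaw":1,"tx":0,"ty":-4,"tz":0,"ax":19,"ay":-24.8,"az":-89},{"jaw":1,"tx":0,"ty":-4,"tz":0,"ax":19,"ay":-24.8,"az":-89},{"jaw":1,"tx":0,"ty":-4,"tz":0,"ax":19,"ay":-24.8,"az":-89},{"jaw":1,"tx":0,"ty":-4,"tz":0,"ax":19,"ay":-24.8,"az":-89},{"jaw":1,"tx":0,"ty":-4,"tz":0,"ax":19,"ay":-24.8,"az":-89},{"jaw":1,"tx":0,"ty":-4,"tz":0,"ax":19,"ay":-24.8,"az":-89},{"jaw":1,"tx":0,"ty":-4,"tz":0,"ax":19,"ay":-24.8,"az":-89}]' >/dev/null; python3 st.py;python3 go.py 567 -182 100 -8.3 26 -1
python3 - <<'E'
from h import *
i=manip.get_image("top")
for p in pots(i): print(p[0].round(4),p[1])
sidetops(manip.get_image("side"))
E
```

```text
t 12.88 q [-0.57 -0.01  2.    0.3   0.72  0.96] p [ 506.3 -156.8  216.4] x [ 0.875 -0.122  0.468] y [-0.139 -0.99   0.002] z [ 0.464 -0.067 -0.884] F [0.1 0.5 0.5] w 85.1 g 0.0
shift cm [  6.07  -2.52 -11.64] rv [ 0.4  1.9 -0.3] deg 2.0
0.0698 ((538.299072265625, 82.00708770751953), (45.88838577270508, 44.62605285644531), 83.30899810791016)
0.0696 ((547.7295532226562, 162.75831604003906), (46.259735107421875, 44.852447509765625), 82.72831726074219)
0.0696 ((557.8008422851562, 243.34002685546875), (46.22838592529297, 44.978790283203125), 82.68071746826172)
0.0479 ((583.7735595703125, -184.5788116455078), (44.05276870727539, 52.30617141723633), 81.64356994628906)
0.0482 ((591.8744506835938, -299.0611877441406), (51.1317253112793, 45.521480560302734), 0.5230731964111328)
top h 0.0702 1052 ((548.6856689453125, 165.34637451171875), (210.58009338378906, 47.09044647216797), 83.36337280273438)
top h 0.048 311 ((588.0941162109375, -238.19737243652344), (57.161460876464844, 161.5343780517578), 2.9233529567718506)
```

```bash

python3 -m pendant '[{"jaw":1,"tx":6,"ty":-2.5,"tz":-6,"ax":0.4,"ay":1.9,"az":-0.3},{"jaw":1,"tx":6,"ty":-2.5,"tz":-11.6,"ax":0.4,"ay":1.9,"az":-0.3},{"jaw":1,"tx":7,"ty":-2.7,"tz":-15,"ax":0.4,"ay":1.9,"az":-0.3},{"jaw":1,"tx":8,"ty":-2.8,"tz":-19.5,"ax":0.4,"ay":1.9,"az":-0.3},{"jaw":1,"tx":8,"ty":-2.8,"tz":-19.5,"ax":0.4,"ay":1.9,"az":-0.3},{"jaw":1,"tx":8,"ty":-2.8,"tz":-19.5,"ax":0.4,"ay":1.9,"az":-0.3}]' >/dev/null; python3 st.py;python3 go.py 587 -184.9 21 -8.3 26 -1
```

```text
t 13.72 q [-0.51  0.39  2.09  0.6   0.28  0.65] p [ 587.5 -186.    23.2] x [ 0.887 -0.131  0.442] y [-0.147 -0.989  0.001] z [ 0.437 -0.066 -0.897] F [ 0.4 -0.6  0.8] w 85.2 g 0.0
shift cm [-0.05  0.11 -0.22] rv [0.1 0.2 0.1] deg 0.3
```

```bash

python3 -m pendant '[{"jaw":-0.1,"tx":0,"ty":0.1,"tz":-0.2,"ax":0,"ay":0,"az":0},{"jaw":-0.1,"tx":0,"ty":0.1,"tz":-0.2,"ax":0,"ay":0,"az":0},{"jaw":-0.1,"tx":0,"ty":0.1,"tz":-0.2,"ax":0,"ay":0,"az":0},{"jaw":-0.1,"tx":0,"ty":0.1,"tz":-0.2,"ax":0,"ay":0,"az":0},{"jaw":-0.1,"tx":0,"ty":0.1,"tz":-0.2,"ax":0,"ay":0,"az":0}]' 40 >/dev/null; python3 st.py
python3 -m pendant '[{"jaw":-0.1,"tx":-0.5,"ty":0,"tz":5,"ax":0,"ay":0,"az":0},{"jaw":-0.1,"tx":-1,"ty":0,"tz":10,"ax":0,"ay":0,"az":0},{"jaw":-0.1,"tx":-1,"ty":4,"tz":16,"ax":0,"ay":0,"az":0},{"jaw":-0.1,"tx":-1,"ty":8,"tz":18,"ax":0,"ay":0,"az":0}]' >/dev/null; python3 st.py
python3 go.py 530 50 230 -8.3 -64 -1
```

```text
t 14.35 q [-0.51  0.39  2.09  0.62  0.27  0.64] p [ 586.9 -184.7   22.1] x [ 0.887 -0.132  0.443] y [-0.148 -0.989  0.001] z [ 0.438 -0.067 -0.896] F [-1.9  0.5  5.2] w 45.4 g 42.4
t 14.85 q [-0.35  0.1   1.91  0.14  0.68  1.28] p [ 577.3 -105.1  204.8] x [ 0.885 -0.134  0.447] y [-0.151 -0.989  0.002] z [ 0.441 -0.069 -0.895] F [ 1.   1.1 -0.3] w 45.3 g 46.4
shift cm [-4.73 15.51  2.52] rv [13.4 89.5  0.2] deg 90.5
```

```bash

python3 -m pendant '[{"jaw":-0.1,"tx":-11,"ty":16,"tz":4.5,"ax":13.4,"ay":89.5,"az":0.2},{"jaw":-0.1,"tx":-11,"ty":16,"tz":4.5,"ax":13.4,"ay":89.5,"az":0.2},{"jaw":-0.1,"tx":-11,"ty":16,"tz":4.5,"ax":13.4,"ay":89.5,"az":0.2},{"jaw":-0.1,"tx":-11,"ty":16,"tz":4.5,"ax":13.4,"ay":89.5,"az":0.2},{"jaw":-0.1,"tx":-11,"ty":16,"tz":4.5,"ax":13.4,"ay":89.5,"az":0.2},{"jaw":-0.1,"tx":-11,"ty":16,"tz":4.5,"ax":13.4,"ay":89.5,"az":0.2},{"jaw":-0.1,"tx":-11,"ty":16,"tz":4.5,"ax":13.4,"ay":89.5,"az":0.2},{"jaw":-0.1,"tx":-11,"ty":16,"tz":4.5,"ax":13.4,"ay":89.5,"az":0.2},{"jaw":-0.1,"tx":-11,"ty":16,"tz":4.5,"ax":13.4,"ay":89.5,"az":0.2},{"jaw":-0.1,"tx":-11,"ty":16,"tz":4.5,"ax":13.4,"ay":89.5,"az":0.2}]' >/dev/null; python3 st.py
python3 go.py 480 260 240 82.7 -64 -1
```

```text
t 16.1 q [-0.08  0.73  1.21  0.09  2.33  1.66] p [466.7  55.4 243.2] x [ 0.427 -0.061 -0.902] y [-0.146 -0.989 -0.002] z [-0.893  0.132 -0.431] F [-0.2 -0.  -0.2] w 45.2 g 46.4
shift cm [ 1.33 20.46 -0.32] rv [ 0.2 -0.5 91.1] deg 91.1
```

```bash

python3 -m pendant '[{"jaw":-0.1,"tx":0,"ty":20,"tz":0,"ax":0.2,"ay":-0.5,"az":91.1},{"jaw":-0.1,"tx":0,"ty":20,"tz":0,"ax":0.2,"ay":-0.5,"az":91.1},{"jaw":-0.1,"tx":0,"ty":20,"tz":0,"ax":0.2,"ay":-0.5,"az":91.1},{"jaw":-0.1,"tx":0,"ty":20,"tz":0,"ax":0.2,"ay":-0.5,"az":91.1},{"jaw":-0.1,"tx":0,"ty":20,"tz":0,"ax":0.2,"ay":-0.5,"az":91.1},{"jaw":-0.1,"tx":0,"ty":20,"tz":0,"ax":0.2,"ay":-0.5,"az":91.1},{"jaw":-0.1,"tx":0,"ty":20,"tz":0,"ax":0.2,"ay":-0.5,"az":91.1},{"jaw":-0.1,"tx":0,"ty":20,"tz":0,"ax":0.2,"ay":-0.5,"az":91.1},{"jaw":-0.1,"tx":0,"ty":20,"tz":0,"ax":0.2,"ay":-0.5,"az":91.1},{"jaw":-0.1,"tx":0,"ty":20,"tz":0,"ax":0.2,"ay":-0.5,"az":91.1}]' >/dev/null; python3 st.py
python3 go.py 565 323 180 82.7 -64 -1
```

```text
t 17.35 q [ 0.76  0.69  1.27 -0.7   2.07  0.85] p [464.8 256.3 247.5] x [ 0.057  0.44  -0.896] y [ 0.992 -0.124  0.002] z [-0.11  -0.89  -0.443] F [ 0.2 -0.7 -0.7] w 45.3 g 46.4
shift cm [10.02  6.67 -6.75] rv [-0.3  0.2 -0.2] deg 0.4
```

```bash

python3 -m pendant '[{"jaw":-0.1,"tx":5,"ty":6.5,"tz":-2,"ax":0,"ay":0,"az":0},{"jaw":-0.1,"tx":10,"ty":6.5,"tz":-6,"ax":0,"ay":0,"az":0},{"jaw":-0.1,"tx":10,"ty":6.5,"tz":-11,"ax":0,"ay":0,"az":0},{"jaw":-0.1,"tx":10,"ty":6.5,"tz":-15,"ax":0,"ay":0,"az":0},{"jaw":-0.1,"tx":10,"ty":6.5,"tz":-15,"ax":0,"ay":0,"az":0},{"jaw":-0.1,"tx":10,"ty":6.5,"tz":-15,"ax":0,"ay":0,"az":0}]' >/dev/null; python3 st.py
python3 - <<'E'
from h import *
i=manip.get_image("top")
for p in pots(i,.035,.16): print(p[0].round(4),p[1])
i=manip.get_image("side");sidetops(i)
cv2.imwrite("pics/p3.png",np.clip(cv2.resize(i["pixels"][220:420,160:420],(780,600))*1.5,0,255).astype(np.uint8))
E
```

```text
t 18.1 q [ 0.74  0.98  1.01 -0.71  2.03  0.85] p [567.2 320.4  97.5] x [ 0.059  0.437 -0.897] y [ 0.992 -0.128  0.002] z [-0.114 -0.89  -0.441] F [ 0.7  0.1 -0.7] w 45.8 g 46.5
0.0696 ((538.4029541015625, 82.18910217285156), (45.69017028808594, 44.87554168701172), 83.16661834716797)
0.0696 ((547.8348388671875, 163.10812377929688), (46.607215881347656, 45.19834518432617), 83.42814636230469)
0.0697 ((557.8383178710938, 243.16400146484375), (46.754188537597656, 45.154048919677734), 82.256103515625)
0.126 ((567.4803466796875, 322.693603515625), (46.410518646240234, 45.18006134033203), 82.6983642578125)
0.0482 ((591.6190185546875, -299.43896484375), (51.471649169921875, 44.78571701049805), 0.5713837146759033)
```

View pics/p3.png

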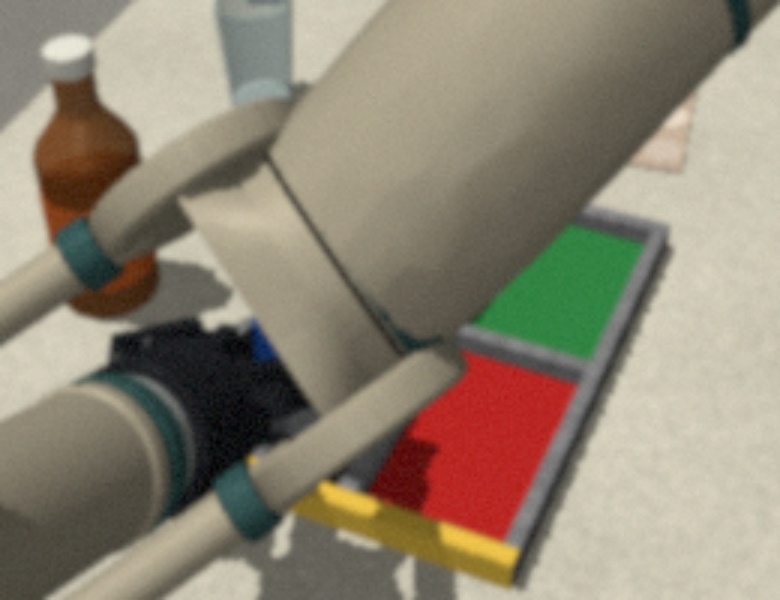

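```bash

python3 -m pendant '[{"jaw":-0.1,"tx":0,"ty":0.15,"tz":-2,"ax":0,"ay":0,"az":0},{"jaw":-0.1,"tx":0,"ty":0.15,"tz":-3.9,"ax":0,"ay":0,"az":0},{"jaw":-0.1,"tx":0,"ty":0.15,"tz":-3.9,"ax":0,"ay":0,"az":0}]' >/dev/null; python3 st.py
python3 - <<'E'
from h import *
i=manip.get_image("top")
for p in pots(i,.035,.16)[2:4]: print(p[0].round(4),p[1])
E
python3 -m pendant '[{"jaw":-0.1,"tx":0.05,"ty":0,"tz":-0.6,"ax":0,"ay":0,"az":0},{"jaw":-0.1,"tx":0.05,"ty":0,"tz":-1.3,"ax":0,"ay":0,"az":0},{"jaw":-0.1,"tx":0.05,"ty":0,"tz":-1.3,"ax":0,"ay":0,"az":0}]' >/dev/null; python3 st.py
```

```text
t 18.57 q [ 0.74  1.03  1.02 -0.69  1.99  0.89] p [565.4 321.6  53.6] x [ 0.052  0.434 -0.899] y [ 0.992 -0.126 -0.004] z [-0.115 -0.892 -0.438] F [-0.2 -0.6 -0.9] w 45.5 g 46.5
0.0697 ((557.7672729492188, 243.55743408203125), (46.81022262573242, 45.194541931152344), 83.09185028076172)
0.0823 ((565.76220703125, 323.957275390625), (48.46771240234375, 44.4923210144043), 82.33831787109375)
t 19.0 q [ 0.74  1.04  1.03 -0.69  1.98  0.9 ] p [566.7 322.   42.5] x [ 0.055  0.436 -0.898] y [ 0.992 -0.126 -0.001] z [-0.114 -0.891 -0.44 ] F [-0.3  0.8 -1. ] w 45.3 g 46.5
```

```bash

python3 -m pendant '[{"jaw":-0.1,"tx":0,"ty":0,"tz":-0.2,"ax":0,"ay":0,"az":0},{"jaw":-0.1,"tx":0,"ty":0,"tz":-0.2,"ax":0,"ay":0,"az":0}]' >/dev/null; python3 st.py
python3 -m pendant '[{"jaw":0.35,"tx":0,"ty":0,"tz":0,"ax":0,"ay":0,"az":0},{"jaw":0.35,"tx":0,"ty":0,"tz":0,"ax":0,"ay":0,"az":0},{"jaw":0.35,"tx":0,"ty":0,"tz":0,"ax":0,"ay":0,"az":0},{"jaw":0.35,"tx":0,"ty":0,"tz":0,"ax":0,"ay":0,"az":0}]' >/dev/null; python3 st.py
python3 - <<'E'
from h import *
i=manip.get_image("top")
for p in pots(i,.035,.16): print(p[0].round(4),p[1])
E
```

```text
t 19.25 q [ 0.74  1.04  1.03 -0.69  1.97  0.9 ] p [566.8 322.2  41.2] x [ 0.055  0.437 -0.898] y [ 0.992 -0.126 -0.   ] z [-0.114 -0.891 -0.44 ] F [-0.9  0.2 -0.5] w 45.4 g 46.5
t 19.75 q [ 0.74  1.04  1.03 -0.69  1.97  0.9 ] p [566.9 322.2  41.3] x [ 0.055  0.437 -0.898] y [ 0.992 -0.126 -0.   ] z [-0.114 -0.891 -0.44 ] F [-0.2  0.   0.1] w 57.5 g 0.0
0.0698 ((538.5552368164062, 81.94609069824219), (45.563621520996094, 45.32881164550781), 83.70631408691406)
0.0697 ((547.8721923828125, 163.00918579101562), (46.33464050292969, 45.158878326416016), 83.22178649902344)
0.0699 ((557.8893432617188, 243.67721557617188), (47.298667907714844, 44.90019226074219), 82.3011245727539)
0.0695 ((567.8980712890625, 324.459716796875), (46.7998161315918, 45.76616287231445), 83.03076934814453)
0.048 ((592.013671875, -299.11456298828125), (51.064266204833984, 44.42748260498047), 0.9325588941574097)
```

```bash

python3 -m pendant '[{"jaw":0.35,"tx":0,"ty":0.5,"tz":4,"ax":0,"ay":0,"az":0},{"jaw":0.35,"tx":0,"ty":1,"tz":9,"ax":0,"ay":0,"az":0},{"jaw":0.35,"tx":-2,"ty":1,"tz":14,"ax":0,"ay":0,"az":0},{"jaw":0.35,"tx":-6,"ty":1,"tz":18,"ax":0,"ay":0,"az":0},{"jaw":0.35,"tx":-6,"ty":1,"tz":18,"ax":0,"ay":0,"az":0}]' >/dev/null; python3 st.py
python3 go.py 450 200 240 82.7 0 -1
```

```text
t 20.43 q [ 0.8   0.83  1.03 -0.71  2.17  0.8 ] p [505.1 333.2 225.8] x [ 0.059  0.44  -0.896] y [ 0.992 -0.125  0.004] z [-0.111 -0.889 -0.444] F [-0.1  0.9 -0.5] w 57.5 g 0.0
shift cm [ -5.51 -13.32   1.42] rv [63.1 -7.8  0. ] deg 63.6
```

```bash

python3 -m pendant '[{"jaw":0.35,"tx":-6,"ty":-20,"tz":2,"ax":63.1,"ay":-7.8,"az":0},{"jaw":0.35,"tx":-6,"ty":-20,"tz":2,"ax":63.1,"ay":-7.8,"az":0},{"jaw":0.35,"tx":-6,"ty":-20,"tz":2,"ax":63.1,"ay":-7.8,"az":0},{"jaw":0.35,"tx":-6,"ty":-20,"tz":2,"ax":63.1,"ay":-7.8,"az":0},{"jaw":0.35,"tx":-6,"ty":-20,"tz":2,"ax":63.1,"ay":-7.8,"az":0},{"jaw":0.35,"tx":-6,"ty":-20,"tz":2,"ax":63.1,"ay":-7.8,"az":0},{"jaw":0.35,"tx":-6,"ty":-20,"tz":2,"ax":63.1,"ay":-7.8,"az":0}]' >/dev/null
python3 -m pendant '[{"jaw":0.35,"tx":1,"ty":-42,"tz":-3,"ax":0,"ay":0,"az":-38.5},{"jaw":0.35,"tx":1,"ty":-42,"tz":-3,"ax":0,"ay":0,"az":-38.5},{"jaw":0.35,"tx":1,"ty":-42,"tz":-3,"ax":0,"ay":0,"az":-38.5},{"jaw":0.35,"tx":1,"ty":-42,"tz":-3,"ax":0,"ay":0,"az":-38.5},{"jaw":0.35,"tx":1,"ty":-42,"tz":-3,"ax":0,"ay":0,"az":-38.5},{"jaw":0.35,"tx":1,"ty":-42,"tz":-3,"ax":0,"ay":0,"az":-38.5},{"jaw":0.35,"tx":1,"ty":-42,"tz":-3,"ax":0,"ay":0,"az":-38.5},{"jaw":0.35,"tx":1,"ty":-42,"tz":-3,"ax":0,"ay":0,"az":-38.5}]' >/dev/null
python3 st.py; python3 - <<'E'
from h import *
import pickle
i=manip.get_image("top")
for p in pots(i): print(p[0].round(4),p[1])
d=pickle.load(open("d0.pkl","rb"))["top"]
print("moved px",[int((np.abs(i["pixels"][a:b,c:e].astype(int)-d["pixels"][a:b,c:e]).max(-1)>60).sum()) for a,b,c,e in((255,310,390,450),(250,310,330,372))])
E
```

```text
t 22.3 q [-0.69  0.24  1.61 -0.01  1.3   0.11] p [ 457.6 -290.3  209.1] x [ 0.716  0.698 -0.008] y [ 0.698 -0.716 -0.006] z [-0.01  -0.001 -1.   ] F [ 0.1 -0.2 -0.2] w 57.6 g 0.0
0.0697 ((538.4827880859375, 81.86741638183594), (45.724185943603516, 45.444252014160156), 82.61629486083984)
0.0697 ((547.7427978515625, 163.15618896484375), (46.46393585205078, 45.02582931518555), 83.30184936523438)
0.0693 ((557.8729858398438, 243.37225341796875), (46.456661224365234, 45.252872467041016), 82.86822509765625)
0.0696 ((567.302490234375, 324.5245361328125), (46.91062545776367, 44.74476623535156), 81.27781677246094)
0.048 ((591.8055419921875, -299.38720703125), (51.419010162353516, 45.389801025390625), 0.23580031096935272)
moved px [306, 19]
```

```bash

python3 -m pendant '[{"jaw":0.35,"tx":0.1,"ty":-0.3,"tz":-6,"ax":0,"ay":0,"az":0},{"jaw":0.35,"tx":0.1,"ty":-0.3,"tz":-12,"ax":0,"ay":0,"az":0},{"jaw":0.2,"tx":0.1,"ty":-0.3,"tz":-17,"ax":0,"ay":0,"az":0},{"jaw":0.2,"tx":0.1,"ty":-0.3,"tz":-19,"ax":0,"ay":0,"az":0},{"jaw":0.2,"tx":0.1,"ty":-0.3,"tz":-20.3,"ax":0,"ay":0,"az":0},{"jaw":0.2,"tx":0.1,"ty":-0.3,"tz":-20.3,"ax":0,"ay":0,"az":0}]' >/dev/null; python3 st.py
python3 -m pendant '[{"jaw":-0.8,"tx":0,"ty":0,"tz":0,"ax":0,"ay":0,"az":0},{"jaw":-0.8,"tx":0,"ty":0,"tz":0,"ax":0,"ay":0,"az":0},{"jaw":-0.8,"tx":0,"ty":0,"tz":0,"ax":0,"ay":0,"az":0},{"jaw":-0.8,"tx":0,"ty":0,"tz":0,"ax":0,"ay":0,"az":0},{"jaw":-0.8,"tx":0,"ty":0,"tz":0,"ax":0,"ay":0,"az":0},{"jaw":-0.8,"tx":0,"ty":0,"tz":0,"ax":0,"ay":0,"az":0}]' 50 >/dev/null; python3 st.py
```

```text
t 23.1 q [-0.69  0.45  1.87 -0.01  0.82  0.11] p [ 458.  -289.5    7.6] x [ 0.714  0.701 -0.006] y [ 0.701 -0.714 -0.005] z [-0.008 -0.    -1.   ] F [-0.1 -0.8 -0.2] w 51.3 g 0.0
t 23.85 q [-0.69  0.45  1.87 -0.01  0.82  0.11] p [ 458.8 -291.4    9.6] x [ 0.715  0.699 -0.004] y [ 0.699 -0.715 -0.001] z [-0.004 -0.003 -1.   ] F [0.1 1.1 6.3] w 17.8 g 49.1
```

```bash

python3 -m pendant '[{"jaw":-0.8,"tx":0,"ty":0,"tz":4,"ax":0,"ay":0,"az":0},{"jaw":-0.8,"tx":0,"ty":0,"tz":10,"ax":0,"ay":0,"az":0},{"jaw":-0.8,"tx":0,"ty":4,"tz":14,"ax":0,"ay":0,"az":0},{"jaw":-0.8,"tx":0,"ty":4,"tz":14,"ax":0,"ay":0,"az":0}]' >/dev/null; python3 st.py; python3 - <<'E'
from h import *
i=manip.get_image("top");j=manip.get_image("side")
a=cv2.resize(i["pixels"][220:340,350:490],(460,394),interpolation=cv2.INTER_CUBIC)
b=cv2.resize(j["pixels"][120:240,320:420],(328,394),interpolation=cv2.INTER_CUBIC)
cv2.imwrite("pics/p4.png",np.clip(np.hstack([a,b])*1.5,0,255).astype(np.uint8))
E
```

```text
t 24.35 q [-0.63  0.26  1.74 -0.    1.14  0.17] p [ 458.9 -250.1  151.7] x [ 0.714  0.7   -0.004] y [ 0.7   -0.714  0.002] z [-0.001 -0.004 -1.   ] F [ 0.5  0.3 -0.8] w 17.9 g 49.2
```

View pics/p4.png

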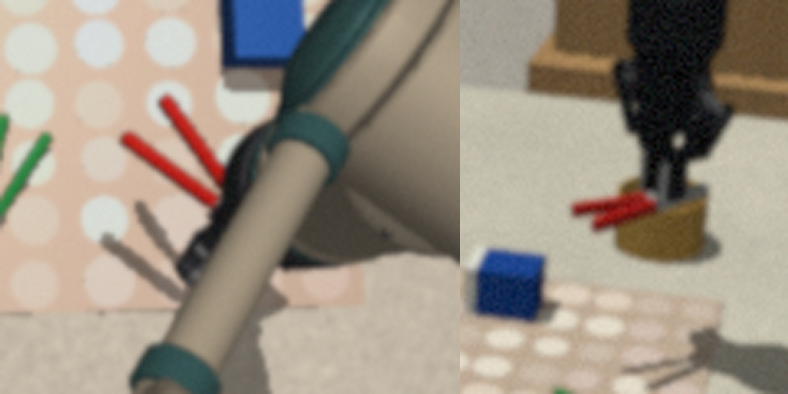

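```bash

python3 -m pendant '[{"jaw":-0.8,"tx":0,"ty":18,"tz":4,"ax":0,"ay":0,"az":95},{"jaw":-0.8,"tx":0,"ty":18,"tz":4,"ax":0,"ay":0,"az":95},{"jaw":-0.8,"tx":0,"ty":18,"tz":4,"ax":0,"ay":0,"az":95},{"jaw":-0.8,"tx":0,"ty":18,"tz":4,"ax":0,"ay":0,"az":95},{"jaw":-0.8,"tx":0,"ty":18,"tz":4,"ax":0,"ay":0,"az":95},{"jaw":-0.8,"tx":0,"ty":18,"tz":4,"ax":0,"ay":0,"az":95},{"jaw":-0.8,"tx":0,"ty":18,"tz":4,"ax":0,"ay":0,"az":95},{"jaw":-0.8,"tx":0,"ty":18,"tz":4,"ax":0,"ay":0,"az":95},{"jaw":-0.8,"tx":0,"ty":18,"tz":4,"ax":0,"ay":0,"az":95},{"jaw":-0.8,"tx":0,"ty":18,"tz":4,"ax":0,"ay":0,"az":95}]' >/dev/null; python3 st.py
python3 -m pendant '[{"jaw":-0.8,"tx":0,"ty":36,"tz":0,"ax":0,"ay":0,"az":95},{"jaw":-0.8,"tx":0,"ty":36,"tz":0,"ax":0,"ay":0,"az":95},{"jaw":-0.8,"tx":0,"ty":36,"tz":0,"ax":0,"ay":0,"az":95},{"jaw":-0.8,"tx":0,"ty":36,"tz":0,"ax":0,"ay":0,"az":95},{"jaw":-0.8,"tx":0,"ty":36,"tz":0,"ax":0,"ay":0,"az":95},{"jaw":-0.8,"tx":0,"ty":36,"tz":0,"ax":0,"ay":0,"az":95},{"jaw":-0.8,"tx":0,"ty":36,"tz":0,"ax":0,"ay":0,"az":95},{"jaw":-0.8,"tx":0,"ty":36,"tz":0,"ax":0,"ay":0,"az":95},{"jaw":-0.8,"tx":0,"ty":36,"tz":0,"ax":0,"ay":0,"az":95},{"jaw":-0.8,"tx":0,"ty":36,"tz":0,"ax":0,"ay":0,"az":95}]' >/dev/null; python3 st.py; python3 go.py 480.8 303.6 100 -97.3 0 1;python3 go.py 480.8 303.6 100 -97.3 0 -1
```

```text
t 25.7 q [-0.3   0.14  1.8  -0.01  1.2  -1.16] p [457.2 -71.4 186.5] x [-0.757  0.653 -0.002] y [ 0.653  0.757 -0.005] z [-0.002 -0.006 -1.   ] F [-0.5  0.3 -0.8] w 18.2 g 49.2
t 26.95 q [ 0.43  0.25  1.65 -0.    1.23 -2.08] p [457.8 288.7 187.1] x [-0.586 -0.81  -0.004] y [-0.81   0.586 -0.003] z [ 0.004  0.001 -1.   ] F [ 0.1 -0.1 -0.8] w 17.8 g 49.4
shift cm [ 2.3   1.49 -8.71] rv [   0.3    0.2 -151.4] deg 151.4
shift cm [ 2.3   1.49 -8.71] rv [-0.1  0.2 28.6] deg 28.6
```

```bash

python3 -m pendant '[{"jaw":-0.8,"tx":2.3,"ty":1.5,"tz":-3,"ax":0,"ay":0,"az":28.6},{"jaw":-0.8,"tx":2.3,"ty":1.5,"tz":-7,"ax":0,"ay":0,"az":28.6},{"jaw":-0.8,"tx":2.3,"ty":1.5,"tz":-11,"ax":0,"ay":0,"az":28.6},{"jaw":-0.8,"tx":2.3,"ty":1.5,"tz":-11,"ax":0,"ay":0,"az":28.6},{"jaw":-0.8,"tx":2.3,"ty":1.5,"tz":-11,"ax":0,"ay":0,"az":28.6}]' >/dev/null; python3 st.py;  python3 - <<'E'
from h import *
i=manip.get_image("top");j=manip.get_image("side")
a=cv2.resize(i["pixels"][200:340,100:290],(460,339),interpolation=cv2.INTER_CUBIC)
b=cv2.resize(j["pixels"][260:420,220:380],(339,339),interpolation=cv2.INTER_CUBIC)
cv2.imwrite("pics/p5.png",np.clip(np.hstack([a,b])*1.5,0,255).astype(np.uint8))
E
```

```text
t 27.57 q [ 0.44  0.39  1.74  0.    1.   -2.58] p [481.8 304.4  79.1] x [-0.126 -0.992 -0.006] y [-0.992  0.126 -0.005] z [ 0.006  0.005 -1.   ] F [0.9 0.5 0.3] w 17.9 g 49.4
```

View pics/p5.png

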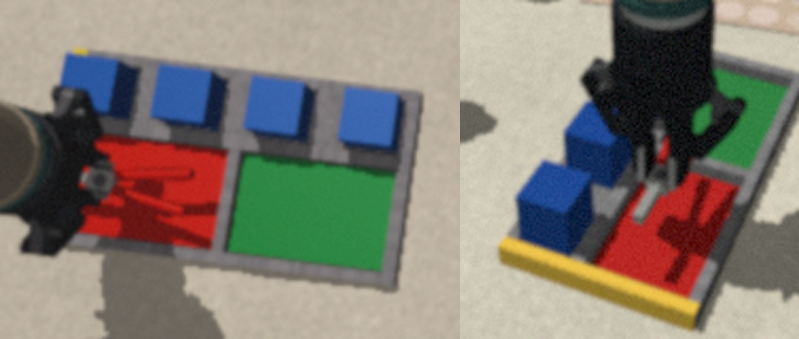

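```bash

python3 -m pendant '[{"jaw":-0.8,"tx":-0.8,"ty":0,"tz":-2.5,"ax":0,"ay":0,"az":0},{"jaw":-0.8,"tx":-0.8,"ty":0,"tz":-4.5,"ax":0,"ay":0,"az":0},{"jaw":-0.8,"tx":-0.8,"ty":0,"tz":-6,"ax":0,"ay":0,"az":0},{"jaw":-0.8,"tx":-0.8,"ty":0,"tz":-6.4,"ax":0,"ay":0,"az":0},{"jaw":-0.8,"tx":-0.8,"ty":0,"tz":-6.5,"ax":0,"ay":0,"az":0},{"jaw":-0.8,"tx":-0.8,"ty":0,"tz":-6.5,"ax":0,"ay":0,"az":0}]' >/dev/null; python3 st.py
```

```text
t 28.43 q [ 0.45  0.46  1.83  0.    0.84 -2.57] p [473.4 304.4  13.8] x [-0.122 -0.992 -0.006] y [-0.992  0.122 -0.005] z [ 0.005  0.005 -1.   ] F [-0.2  0.3 -0.8] w 18.0 g 49.4
```

```bash

python3 -m pendant '[{"jaw":-0.3,"tx":0,"ty":0,"tz":0,"ax":0,"ay":0,"az":0},{"jaw":-0.3,"tx":0,"ty":0,"tz":0,"ax":0,"ay":0,"az":0},{"jaw":-0.3,"tx":0,"ty":0,"tz":0,"ax":0,"ay":0,"az":0},{"jaw":-0.3,"tx":0,"ty":0,"tz":4,"ax":0,"ay":0,"az":0},{"jaw":-0.3,"tx":-2,"ty":0,"tz":10,"ax":0,"ay":0,"az":0},{"jaw":-0.3,"tx":-4,"ty":-4,"tz":16,"ax":0,"ay":0,"az":0},{"jaw":-0.3,"tx":-4,"ty":-10,"tz":20,"ax":0,"ay":0,"az":0},{"jaw":-0.3,"tx":-4,"ty":-16,"tz":20,"ax":0,"ay":0,"az":0},{"jaw":-0.3,"tx":-4,"ty":-22,"tz":20,"ax":0,"ay":0,"az":0},{"jaw":0.2,"tx":-4,"ty":-28,"tz":20,"ax":0,"ay":0,"az":0}]' >/dev/null; python3 st.py;python3 go.py 458 -110 150 156 0 1;python3 go.py 458 -110 150 156 0 -1
```

```text
t 29.68 q [ 0.23  0.09  1.82 -0.07  1.23 -2.7 ] p [414.  143.1 206.3] x [-0.185 -0.981  0.058] y [-0.983  0.183 -0.034] z [ 0.022 -0.063 -0.998] F [-0.2  1.1  0.3] w 46.8 g 0.0
shift cm [  4.4  -25.31  -5.63] rv [ 2.2  3.5 76.6] deg 76.7
shift cm [  4.4  -25.31  -5.63] rv [   3.7   -2.4 -103.4] deg 103.4
```

```bash
python3 - <<'E'
from h import *
i=manip.get_image("top")
for p in pots(i): print(p[0].round(4),p[1])
cs,ds=tool(i,(50,120,30),(85,255,255),(330,245,375,310),.012)
for q,v in zip(cs,ds):
    k=(q-q.mean(0))@v;print("cut",len(q),q.mean(0).round(1),v.round(3),(q.mean(0)+v*k.min()).round(1),(q.mean(0)+v*k.max()).round(1))
a=cv2.resize(i["pixels"][210:330,110:290],(540,360),interpolation=cv2.INTER_CUBIC)
cv2.imwrite("pics/p6.png",np.clip(a*1.6,0,255).astype(np.uint8))
E
```

```text
0.0697 ((538.5011596679688, 81.93162536621094), (45.72453689575195, 45.277950286865234), 82.79869842529297)
0.0696 ((547.8425903320312, 162.88833618164062), (46.510955810546875, 45.161720275878906), 83.11845397949219)
0.0695 ((557.86767578125, 243.35751342773438), (47.2601203918457, 44.96234130859375), 82.63603973388672)
0.0697 ((567.56591796875, 324.37493896484375), (46.1376838684082, 44.63189697265625), 82.03050231933594)
0.0481 ((591.694580078125, -299.07293701171875), (43.94380569458008, 51.212921142578125), 89.64924621582031)
cut 55 [ 492.7 -140.9] [-0.838  0.546] [ 516.6 -156.5] [ 468.4 -125.1]
cut 55 [ 502.1 -120.8] [-0.967  0.254] [ 529.5 -128. ] [ 474.1 -113.5]
```

View pics/p6.png

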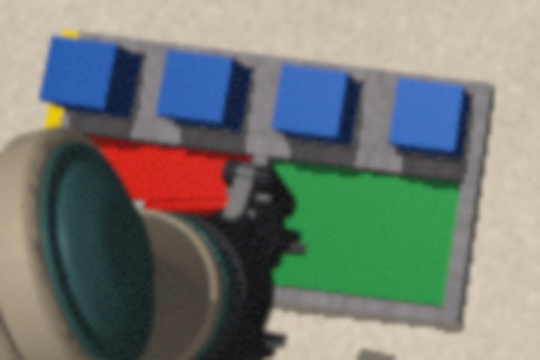

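```bash

python3 -m pendant '[{"jaw":0.2,"tx":0,"ty":0,"tz":0,"ax":0.8,"ay":-0.5,"az":-20},{"jaw":0.2,"tx":0,"ty":0,"tz":0,"ax":0.8,"ay":-0.5,"az":-20},{"jaw":0.2,"tx":4,"ty":-25.4,"tz":-4,"ax":3.7,"ay":-2.4,"az":-103.4},{"jaw":0.2,"tx":4,"ty":-25.4,"tz":-4,"ax":3.7,"ay":-2.4,"az":-103.4},{"jaw":0.2,"tx":4,"ty":-25.4,"tz":-4,"ax":3.7,"ay":-2.4,"az":-103.4},{"jaw":0.2,"tx":4,"ty":-25.4,"tz":-4,"ax":3.7,"ay":-2.4,"az":-103.4},{"jaw":0.2,"tx":4,"ty":-25.4,"tz":-4,"ax":3.7,"ay":-2.4,"az":-103.4},{"jaw":0.2,"tx":4,"ty":-25.4,"tz":-4,"ax":3.7,"ay":-2.4,"az":-103.4},{"jaw":0.2,"tx":4,"ty":-25.4,"tz":-4,"ax":3.7,"ay":-2.4,"az":-103.4},{"jaw":0.2,"tx":4,"ty":-25.4,"tz":-4,"ax":3.7,"ay":-2.4,"az":-103.4}]' >/dev/null; python3 st.py;python3 go.py 454.4 -111.9 8 156.1 0 -1;python3 go.py 454.4 -111.9 8 156.1 0 1
python3 - <<'E'
from h import *
i=manip.get_image("top")
q,_=tool(i,(0,150,60),(10,255,255),(100,200,215,320),.012)
a=cv2.resize(i["pixels"][210:330,110:290],(540,360),interpolation=cv2.INTER_CUBIC)
cv2.imwrite("pics/p7.png",np.clip(a*1.6,0,255).astype(np.uint8))
E
```

```text
t 30.98 q [-0.38  0.17  1.83 -0.    1.15 -1.53] p [ 454.9 -109.5  165.6] x [-0.912  0.411  0.002] y [ 0.411  0.912 -0.001] z [-0.002 -0.    -1.   ] F [-0.7  0.3  0.2] w 51.2 g 0.0
shift cm [ -0.05  -0.24 -15.76] rv [ 0.  -0.1  0.3] deg 0.4
shift cm [ -0.05  -0.24 -15.76] rv [  -0.2   -0.  -179.6] deg 179.7
```

View pics/p7.png

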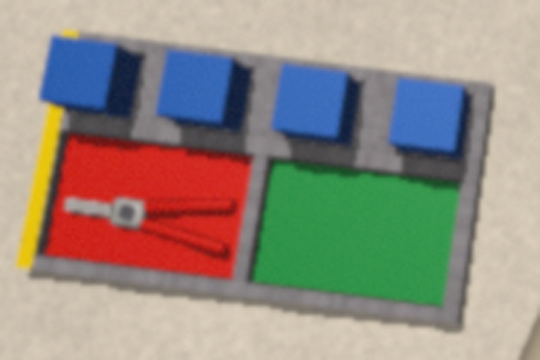

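The pliers lie flat in the red bay with the block at (127,212) and the jaws towards the yellow strip. Now the cutters.

```bash

python3 -m pendant '[{"jaw":0.2,"tx":0,"ty":-0.2,"tz":-6,"ax":0,"ay":0,"az":0},{"jaw":0.2,"tx":0,"ty":-0.2,"tz":-11,"ax":0,"ay":0,"az":0},{"jaw":0.2,"tx":0,"ty":-0.2,"tz":-14,"ax":0,"ay":0,"az":0},{"jaw":0.2,"tx":0,"ty":-0.2,"tz":-15.7,"ax":0,"ay":0,"az":0},{"jaw":0.2,"tx":0,"ty":-0.2,"tz":-15.7,"ax":0,"ay":0,"az":0}]' >/dev/null; python3 st.py
python3 -m pendant '[{"jaw":-0.8,"tx":0,"ty":0,"tz":0,"ax":0,"ay":0,"az":0},{"jaw":-0.8,"tx":0,"ty":0,"tz":0,"ax":0,"ay":0,"az":0},{"jaw":-0.8,"tx":0,"ty":0,"tz":0,"ax":0,"ay":0,"az":0},{"jaw":-0.8,"tx":0,"ty":0,"tz":0,"ax":0,"ay":0,"az":0},{"jaw":-0.8,"tx":0,"ty":0,"tz":0,"ax":0,"ay":0,"az":0},{"jaw":-0.8,"tx":0,"ty":0,"tz":0,"ax":0,"ay":0,"az":0}]' 50 >/dev/null; python3 st.py
python3 -m pendant '[{"jaw":-0.8,"tx":0,"ty":0,"tz":4,"ax":0,"ay":0,"az":0},{"jaw":-0.8,"tx":0,"ty":0,"tz":9,"ax":0,"ay":0,"az":0},{"jaw":-0.8,"tx":0,"ty":4,"tz":13,"ax":0,"ay":0,"az":0},{"jaw":-0.8,"tx":0,"ty":4,"tz":13,"ax":0,"ay":0,"az":0}]' >/dev/null; python3 st.py;python3 go.py 454 154 100 82.7 0 -1
```

```text
t 31.65 q [-0.39  0.37  2.04 -0.    0.74 -1.54] p [ 453.6 -111.1    8.1] x [-0.914  0.405  0.004] y [ 0.405  0.914 -0.001] z [-0.004  0.    -1.   ] F [ 0.5 -0.3  0.5] w 51.3 g 0.0
t 32.4 q [-0.39  0.36  2.04 -0.    0.74 -1.54] p [ 455.6 -112.4   10.9] x [-0.914  0.407 -0.003] y [ 0.407  0.914 -0.001] z [ 0.002 -0.002 -1.   ] F [0.2 1.8 6.6] w 17.2 g 49.4
t 32.9 q [-0.3   0.17  1.88 -0.    1.08 -1.46] p [456.2 -71.3 142.8] x [-0.915  0.404 -0.007] y [ 0.404  0.915 -0.   ] z [ 0.006 -0.003 -1.   ] F [ 0.3 -0.7 -0.6] w 18.0 g 49.0
shift cm [-0.22 22.53 -4.28] rv [  0.4   0.2 -73.4] deg 73.4
```

```bash

python3 -m pendant '[{"jaw":-0.8,"tx":0,"ty":22.9,"tz":0,"ax":0.4,"ay":0.2,"az":-73.4},{"jaw":-0.8,"tx":0,"ty":22.9,"tz":0,"ax":0.4,"ay":0.2,"az":-73.4},{"jaw":-0.8,"tx":0,"ty":22.9,"tz":0,"ax":0.4,"ay":0.2,"az":-73.4},{"jaw":-0.8,"tx":0,"ty":22.9,"tz":0,"ax":0.4,"ay":0.2,"az":-73.4},{"jaw":-0.8,"tx":0,"ty":22.9,"tz":0,"ax":0.4,"ay":0.2,"az":-73.4},{"jaw":-0.8,"tx":0,"ty":22.9,"tz":0,"ax":0.4,"ay":0.2,"az":-73.4},{"jaw":-0.8,"tx":0,"ty":22.9,"tz":0,"ax":0.4,"ay":0.2,"az":-73.4},{"jaw":-0.8,"tx":0,"ty":22.9,"tz":-6,"ax":0.4,"ay":0.2,"az":-73.4},{"jaw":-0.8,"tx":0,"ty":22.9,"tz":-6,"ax":0.4,"ay":0.2,"az":-73.4}]' >/dev/null; python3 st.py;python3 go.py 455 157.5 15 82.7 0 -1
python3 - <<'E'
from h import *
i=manip.get_image("top");j=manip.get_image("side")
a=cv2.resize(i["pixels"][200:340,100:290],(460,339),interpolation=cv2.INTER_CUBIC)
b=cv2.resize(j["pixels"][260:420,250:410],(339,339),interpolation=cv2.INTER_CUBIC)
cv2.imwrite("pics/p8.png",np.clip(np.hstack([a,b])*1.5,0,255).astype(np.uint8))
E
```

```text
t 34.02 q [0.18 0.28 1.94 0.01 0.94 0.31] p [450.  155.2  75.7] x [0.128 0.992 0.002] y [ 0.992 -0.128 -0.013] z [-0.012  0.004 -1.   ] F [-1.1 -0.1 -0.6] w 17.6 g 49.2
shift cm [ 0.5   0.23 -6.07] rv [-0.2 -0.7  0.1] deg 0.7
```

View pics/p8.png

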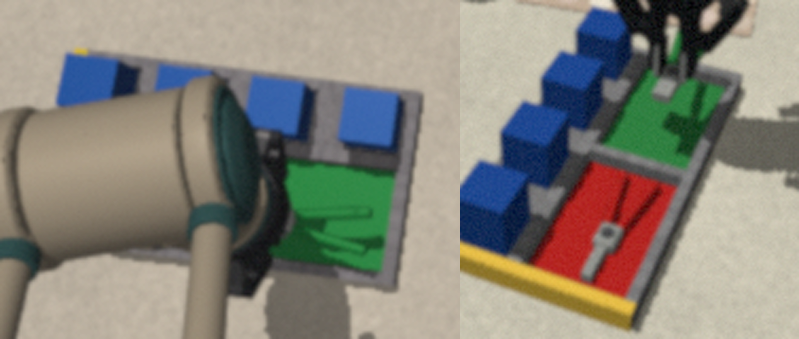

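```bash

python3 -m pendant '[{"jaw":-0.8,"tx":0.3,"ty":0.2,"tz":-2.5,"ax":0,"ay":0,"az":0},{"jaw":-0.8,"tx":0.3,"ty":0.2,"tz":-4.5,"ax":0,"ay":0,"az":0},{"jaw":-0.8,"tx":0.3,"ty":0.2,"tz":-5.7,"ax":0,"ay":0,"az":0},{"jaw":-0.8,"tx":0.3,"ty":0.2,"tz":-5.9,"ax":0,"ay":0,"az":0},{"jaw":-0.8,"tx":0.3,"ty":0.2,"tz":-5.9,"ax":0,"ay":0,"az":0}]' >/dev/null; python3 st.py
```

```text
t 34.75 q [0.18 0.36 1.99 0.01 0.79 0.31] p [458.5 158.9  21.7] x [0.129 0.992 0.007] y [ 0.992 -0.129  0.   ] z [ 0.001  0.007 -1.   ] F [ 0.   0.7 -0.8] w 17.6 g 49.2
```

```bash

python3 -m pendant '[{"jaw":-0.8,"tx":-0.2,"ty":0,"tz":-0.4,"ax":0,"ay":0,"az":0},{"jaw":-0.8,"tx":-0.2,"ty":0,"tz":-0.65,"ax":0,"ay":0,"az":0},{"jaw":-0.8,"tx":-0.2,"ty":0,"tz":-0.65,"ax":0,"ay":0,"az":0}]' >/dev/null; python3 st.py
python3 -m pendant '[{"jaw":-0.3,"tx":0,"ty":0,"tz":0,"ax":0,"ay":0,"az":0},{"jaw":-0.3,"tx":0,"ty":0,"tz":0,"ax":0,"ay":0,"az":0},{"jaw":-0.3,"tx":0,"ty":0,"tz":0,"ax":0,"ay":0,"az":0},{"jaw":-0.3,"tx":0,"ty":0,"tz":4,"ax":0,"ay":0,"az":0},{"jaw":-0.3,"tx":-2,"ty":0,"tz":10,"ax":0,"ay":0,"az":0},{"jaw":-0.3,"tx":-4,"ty":-4,"tz":16,"ax":0,"ay":0,"az":0},{"jaw":-0.3,"tx":-8,"ty":-10,"tz":20,"ax":0,"ay":0,"az":0},{"jaw":-0.3,"tx":-12,"ty":-16,"tz":20,"ax":0,"ay":0,"az":0},{"jaw":-0.3,"tx":-12,"ty":-22,"tz":20,"ax":0,"ay":0,"az":0},{"jaw":-0.3,"tx":-12,"ty":-28,"tz":20,"ax":0,"ay":0,"az":0}]' >/dev/null; python3 st.py
python3 - <<'E'
from h import *
i=manip.get_image("top")
for p in pots(i): print(p[0].round(4),p[1])
a=cv2.resize(i["pixels"][100:340,110:560],(800,427),interpolation=cv2.INTER_CUBIC)
cv2.imwrite("pics/p9.png",np.clip(a*1.6,0,255).astype(np.uint8))
E
```

```text
t 35.12 q [0.19 0.37 2.   0.01 0.77 0.31] p [455.6 158.8  14.9] x [0.128 0.992 0.007] y [ 0.992 -0.128 -0.001] z [-0.     0.007 -1.   ] F [-1.1 -0.5  3. ] w 17.4 g 49.8
t 36.38 q [-0.48 -0.06  1.94  0.01  1.26 -0.35] p [336.9 -94.3 214.5] x [0.128 0.992 0.006] y [ 0.992 -0.128  0.001] z [ 0.002  0.006 -1.   ] F [ 1.1  0.6 -0.2] w 29.7 g 0.0
0.0698 ((538.56298828125, 82.15135192871094), (45.915252685546875, 45.4813232421875), 82.37676239013672)
0.0697 ((547.87939453125, 163.32171630859375), (46.7760124206543, 45.08816909790039), 82.85999298095703)
0.0695 ((557.722900390625, 243.32191467285156), (46.97660827636719, 44.995513916015625), 83.24130249023438)
0.0696 ((567.3599853515625, 324.2030944824219), (46.41263198852539, 44.984554290771484), 81.3381118774414)
0.048 ((591.8612060546875, -299.37908935546875), (51.27609634399414, 45.01845932006836), 0.7482687830924988)
```

View pics/p9.png

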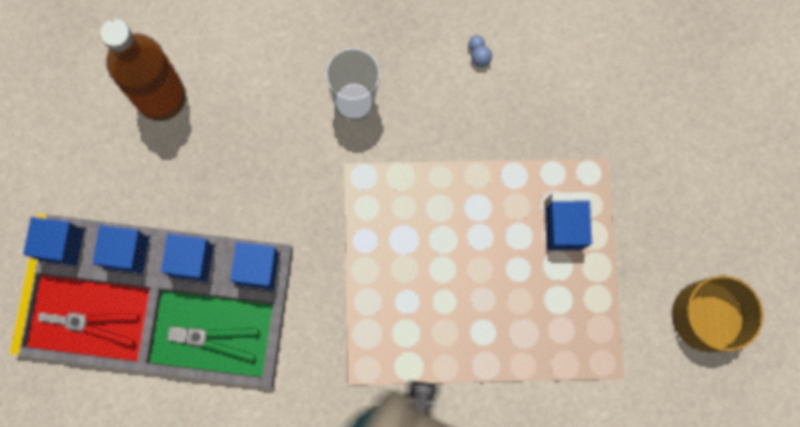

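The picture shows four pots seated, the pliers at (75,321) in the red bay and the cutters at (195,337) in the green bay. Both have their jaws towards the yellow end. The glass, bottle and tin look undisturbed, and the leftover pot is still on the mat.

```bash
python3 -c "
from rig import manip;print(manip.sign_off())"
```

```text
the job is handed in; nothing more can be done
None
```

The job is handed in after about 36 s of the 210 s allowed: spare pots are seated rim-down in pockets 0 and 3, and the pliers and cutters lie flat in their bays with jaws to the yellow end; I moved nothing else, and the leftover pot is still on the mat.

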